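# Build up a glass press mould on its stand

### The arm

A 6-joint arm with a two-finger parallel gripper is mounted at the origin on the work surface. World frame = base frame: x ahead of the robot, y to its left, z up, the work surface at z = 0. Lengths are in m, angles in rad, forces in N, time in s.
With the tool pointing down it reaches from about 0.3 to 0.775 m from the base axis. Payload 14.6 kg.
Tool frame: the origin (TCP) lies between the finger pads; the fingertips stand 25 mm ahead of it and the grasp point (between the pads) lies 6 mm ahead of it; z points along the fingers, y is the line along which they close (so a half turn about z gives the same grasp; the last joint's range is limited). The gripper opens to 85 mm and grips with 20 to 120 N. Pads are 22 mm wide; open, the fingers measure 114 mm over their backs; the gripper's body (76 mm by 85 mm) begins 54 mm behind the grasp point. The pads swing forward as they close: fully open they stand 13 mm farther back than shut.
Start: joints at [-1.368, 0.3, 1.521, -0, 1.321, -0.067], TCP at [0.147, -0.53, 0.256] pointing down, gripper open.
Joint ranges: [-3.03, 3.03], [-0.79, 2.21], [0.23, 2.52], [-1.04, 4.18], [0, 3.07], [-2.55, 2.55]. Speed limits (rad/s): [2.22, 2.22, 2.57, 3.14, 3.14, 3.14].

### API

Orientations are given as a rotation vector (axis times angle).
In Python, from cell import manip gives the robot as it stands.
- The arm moves only by the tool move_arm, never from a script. Its argument "targets" is a list of rows, each an object of numbers: "wx", "wy", "wz": the turn, a rotation vector about the tool's x, y, z normalised to -1 to 1, where 1 is 30 degrees; "x", "y", "z": the shift along the tool's x, y, z normalised to -1 to 1, where 1 is 120 mm; "jaw": the opening, from -1 (shut) to 1 (fully open). A call has 1 to 10 rows; each row shifts and turns the commanded pose from where the row before left it, along the tool's axes as they then stand; what a row does not reach is not made up. A row lasts 1/10 s, in which the tool goes at most 50 mm and 8.59 degrees, less where a joint would pass 70% of its speed; a pose out of reach is approached as far as the arm can. A call with a number of a shift or a turn outside -1 to 1 is refused whole. A call with a gripper value outside its range is refused whole. The fingers move at their own pace and stop on an object; "grip_force" is the grip in N (left out, the last holds). Time passes only in rows, so rows that do not move let the fingers close. It gives the time, the measured TCP pose, the force, the opening and the grip force at its end, in the units of the state.
- manip.state(): the state, without advancing time (a new reading comes with each control period).
- manip.capture(name): name is "scene" or "top" or "wrist"; returns the picture (480x640x3 uint8, red, green, blue); there is no depth.
- manip.camera_model(name): a dict with "intrinsics" (3x3 intrinsics, pixels), "distortion" ([k1, k2, p1, p2, k3] as OpenCV has them; the pictures are not rectified), "rvec" (rotation vector, rad) and "tvec" (3), from world to camera coordinates, as OpenCV has them. Camera axes: x right, y down, z forward; pixel columns grow to the right and rows downward; lengths in m; the calibration is good to about 2 mm. A picture is of the moment at which its call begins: read the wrist's pose just before it. camera_model takes no time and is no camera call; for the wrist camera it gives the pose at the moment of the call.
- manip.close_job(): hands the job in; it is judged then, once.
The state is a dict: "time": time; "q": joint angles; "joint_velocities": joint speeds; "effort": joint torques, N m; "tool_pos": TCP position; "eef_rot": TCP orientation; "ft_force": force on the tool from outside, world axes, zero at the start; "moment": the same for the moment, N m; "finger_gap": finger opening in m; "grip_force": force on a finger pad.
Only numpy, scipy, OpenCV 4.12 (cv2) and the standard library are available. Lean on these libraries where they do the work, as an engineer would, in place of code of your own. Each camera call takes 0.05 s, during which the arm holds its last target. There are 200 camera calls.

### The job

Build up the small press mould on the blue stand, one part at a time from the bottom up: the bottom plate into the stand's steel ring, the iron body over the plate's boss, the bronze guide ring over the top of the body, and last the plunger nose-down through the ring until its flange rests on it. Set every part fully home and upright without dropping it, let go of each before fetching the next, and leave the amber vase, the yellow tin and the large iron ring where they are.

Things in the scene. Friction and masses are not known exactly. Their poses are not given: they have to be found in the camera images.
- stand: Fixed assembly stand: round blue block, 110 mm diameter, 22 mm high, with a bright steel locating ring on top (84 mm outside, 72 mm inside, standing 5 mm proud, so 27 mm high in all). The seat inside the ring is flat, 22 mm above the bench. Origin: centre of its underside, on the bench; z up.
- bottom_plate: Mould bottom plate, 0.45 kg: dark iron disc 66 mm diameter, 12 mm thick, with a bright solid boss 41 mm diameter standing 14 mm above the disc (26 mm high in all; the boss's top edge is chamfered 2.5 mm). Lies flat, boss up; can be lifted by the boss. Origin: centre of the underside; z up out of the boss. Turning about z does not matter.
- mould_body: Mould body, 0.65 kg: thick dark iron tube, bright bore, standing upright: 64 mm outside, 46 mm bore right through, 58 mm high; bore's lower edge chamfered 2.5 mm, outer top edge 3 mm. Two stub handles (15 mm thick) stick out along its own +x and -x to 46 mm from the axis, 30 mm above the foot: grip it across its own y. Origin: centre of the foot; z up. Its heading does not matter when set down.
- guide_ring: Bronze (brass-coloured) guide ring, 0.32 kg, 26 mm high, lying right way up: a cap 76 mm diameter, 14 mm high, hollow below (69 mm inside, 8 mm deep) to fit over the mould body's top; on it a collar 54 mm outside, 12 mm high, to lift it by; bore 39 mm right through. Origin: centre of the underside; z up. Turning does not matter.
- plunger: Steel plunger, 0.5 kg, 93 mm high, standing on its nose. Upwards: bright nose 50 mm long, tapering from 33 mm diameter at the top to 27 mm at the tip; bright flange 50 mm diameter, 9 mm thick; dark plain shank 28 mm diameter, 34 mm long (59 to 93 mm up), to grip, with a small bolt hole in its top. Origin: centre of the nose tip; z up. Turning does not matter.
- amber_vase: Bystander: amber diamond-patterned glass bud vase, 62 mm diameter at most, 92 mm high, standing. Origin: centre of its foot.
- oil_tin: Bystander: yellow tin, 56 mm diameter, 75 mm high, standing. Origin: centre of its foot.
- large_ring: Bystander: flat dark iron ring of a larger mould, 98 mm diameter, 22 mm high, hole 64 mm. Does not belong to this mould. Origin: centre of its underside.
There are look-alikes about, which are no part of the job. Leave any pink, purple or turquoise look-alike of the plunger alone.

How it is judged:
By the outcome, as a careful person would: the job done as asked, in the order asked, and still so for the second after the job is handed in, with the robot touching nothing.
It also fails if it takes over 128 s, if anything falls off the work surface, if the arm or the gripper's body presses on something with over 40 N, if the wrist force passes 120 N, or if a joint passes its speed limit or range.

## Working session

There is one attempt and no reset: what is moved stays moved. The work goes in short steps, Python scripts to look and compute and a tool call to move; the robot and the scene stay as the last step left them, time stands still between calls to the robot, and variables do not carry over. Pictures are saved under pics/ and viewed, at most 18 in all, crops included, and the job is handed in when it is done.

Besides the shell and the picture viewer there is one more tool, called by a JSON object that holds its "name" and its "arguments". move_arm: Moves the arm, as the interface text tells. Scaled input: -1 to 1 covers 120 mm each way for a shift and 30 degrees each way for a turn. Its arguments: {"type":"object","properties":{"targets":{"type":"array","items":{"type":"object","properties":{"wx":{"type":"number","minimum":-1,"maximum":1},"wy":{"type":"number","minimum":-1,"maximum":1},"wz":{"type":"number","minimum":-1,"maximum":1},"x":{"type":"number","minimum":-1,"maximum":1},"y":{"type":"number","minimum":-1,"maximum":1},"z":{"type":"number","minimum":-1,"maximum":1},"jaw":{"type":"number"}}}},"grip_force":{"type":"number"}},"required":["targets"]}

```bash
mkdir -p pics; ls; python3 - <<'E'
from cell import manip
import cv2
for n in("scene","top"):
    im=manip.capture(n); cv2.imwrite(f"pics/{n}0.png",im[:,:,::-1])
    m=manip.camera_model(n); print(n,m)
print(manip.state())
E
```

```text
pics
scene {'intrinsics': array([[543.5186898 ,   0.        , 314.76879604],
       [  0.        , 543.5186898 , 246.02567364],
       [  0.        ,   0.        ,   1.        ]]), 'distortion': array([-0.09648842,  0.        ,  0.        ,  0.        ,  0.        ]), 'rvec': array([ 2.50003071,  0.86360679, -0.24367417]), 'tvec': array([-0.39265591, -0.26347626,  1.10311102])}
top {'intrinsics': array([[565.44287382,   0.        , 322.45209598],
       [  0.        , 565.44287382, 239.18559946],
       [  0.        ,   0.        ,   1.        ]]), 'distortion': array([-0.06452145,  0.        ,  0.        ,  0.        ,  0.        ]), 'rvec': array([ 2.15040426, -2.11229118,  0.19703346]), 'tvec': array([-0.01294641,  0.51987943,  1.1055961 ])}
{'time': 0.1, 'q': array([-1.36761331e+00,  3.00378072e-01,  1.52155290e+00, -2.36782801e-06,
        1.32069700e+00, -6.66093626e-02]), 'joint_velocities': array([ 0.00028843, -0.00150526, -0.00312785, -0.00169775,  0.00039985,
       -0.00036665]), 'effort': array([ 2.53103889e-05, -5.44381821e+01, -3.62372196e+01, -1.06135249e-04,
        3.04319969e-03, -1.41413349e-05]), 'tool_pos': array([ 0.14654421, -0.52991383,  0.25578425]), 'eef_rot': array([-3.11202873e+00, -4.22366782e-01,  1.14523775e-04]), 'ft_force': array([ 1.06695806, -0.56461294, -0.58553238]), 'moment': array([-0.02955105, -0.0550893 , -0.0165814 ]), 'grip_force': 0.0, 'finger_gap': 0.0851742788910129}
```

View pics/scene0.png

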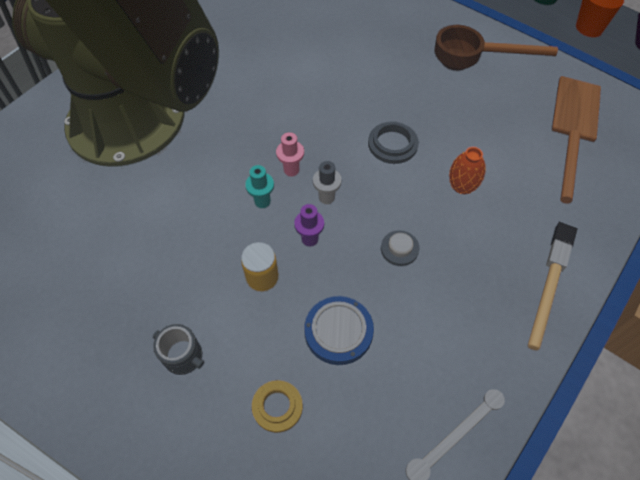

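View pics/top0.png

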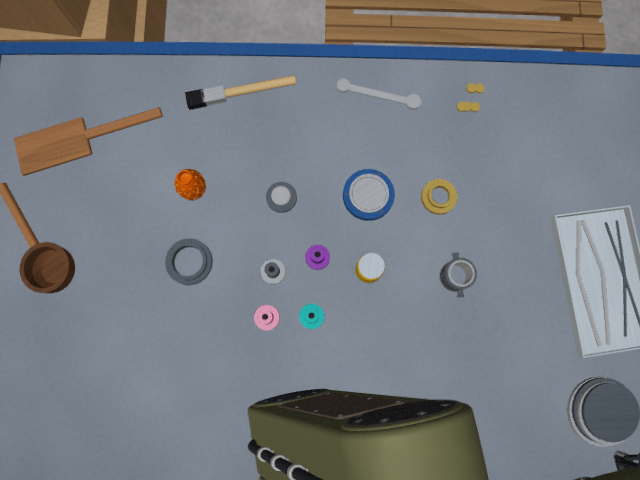

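Scene shows: stand scene (338,329)/top (369,194); plate (400,247)/(281,196); body (178,348)/(459,274); ring (277,405)/(439,196). Candidates for the plunger in the scene view are grey (327,172), pink (290,150), purple (309,225) and turquoise (259,185). I choose the grey/steel one, top (272,270). For the plate and body rings, the large iron ring (393,142) is a bystander.

```bash
cat > h.py <<'E'
import cv2, numpy as np
from cell import manip
def ray(n,px,m=None):
    m=m or manip.camera_model(n)
    R=cv2.Rodrigues(np.array(m["rvec"]))[0]; t=np.array(m["tvec"]).ravel()
    u=cv2.undistortPoints(np.array([[px]],float),m["intrinsics"],m["distortion"])[0,0]
    return -R.T@t, R.T@np.r_[u,1]
def plane(n,px,z,m=None):
    c,d=ray(n,px,m); return c+d*(z-c[2])/d[2]
def tri(rs):
    A=0;b=0
    for c,d in rs:
        d=d/np.linalg.norm(d);P=np.eye(3)-np.outer(d,d);A=A+P;b=b+P@c
    p=np.linalg.solve(A,b)
    return p,[np.linalg.norm(np.cross(p-c,d/np.linalg.norm(d))) for c,d in rs]
def tile(im,c,half=30,size=200):
    x,y=c; t=cv2.resize(im[y-half:y+half,x-half:x+half],(size,size),interpolation=cv2.INTER_CUBIC)
    for k in range(-half,half,10):
        p=int((k+half)*size/(2*half)); cv2.line(t,(p,0),(p,6),(255,255,0),1); cv2.line(t,(0,p),(6,p),(255,255,0),1)
    return t
E
python3 - <<'E'
from h import *
S=cv2.imread("pics/scene0.png");T=cv2.imread("pics/top0.png")
names=["stand","plate","body","ring","plunger"]
s=[(338,329),(400,247),(178,348),(277,405),(327,172)];t=[(369,194),(281,196),(459,274),(439,196),(272,270)]
L=[tile(S,c,40) for c in s]+[tile(T,c,30) for c in t]; L+=[L[0]*0]*2
cv2.imwrite("pics/tiles.png",np.vstack([np.hstack(L[i:i+4]) for i in (0,4,8)]))
for n,a,b in zip(names,s,t): print(n,*tri([ray("scene",a),ray("top",b)]))
print(plane("top",(370,268),.075),plane("top",(317,257),.093),plane("top",(190,184),.09))
E
```

```text
stand [ 0.62524775 -0.10037042  0.01678209] [np.float64(0.000832115844138021), np.float64(0.0008321158441378121)]
plate [0.61834579 0.08631053 0.01158132] [np.float64(0.00041140297531885997), np.float64(0.0004114029753189694)]
body [ 0.45576951 -0.28271257  0.03551339] [np.float64(0.0018824342094734003), np.float64(0.00188243420947345)]
ring [ 0.62542468 -0.25068586  0.01152892] [np.float64(0.0010672946243069786), np.float64(0.0010672946243069138)]
plunger [0.45170965 0.09508723 0.07883928] [np.float64(0.0010285775138545118), np.float64(0.0010285775138544487)]
[ 0.45895164 -0.09816428  0.075     ] [0.4762984  0.00657732 0.093     ] [0.61928111 0.26314067 0.09      ]
```

View pics/tiles.png

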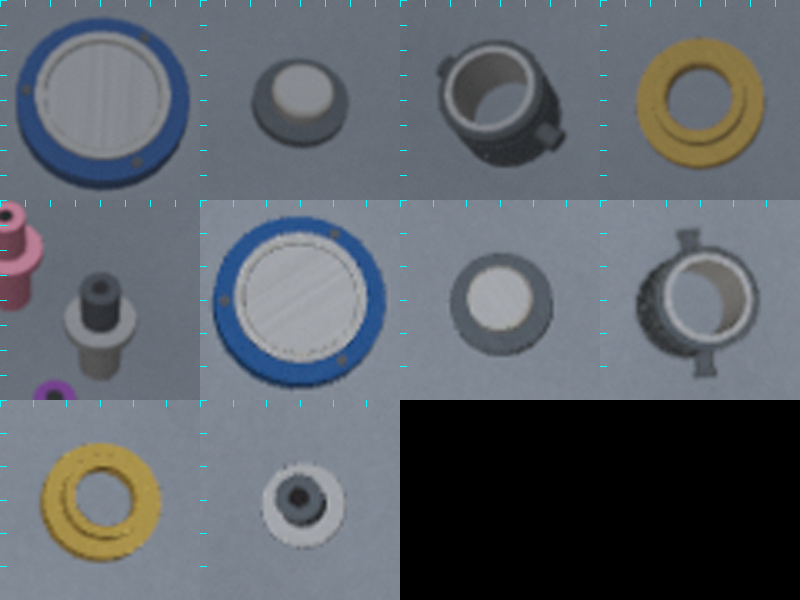

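Tiles: boss top, body rim (handles at top tile (689,240) and (706,365)), ring bore and plunger top hole are all clear, and the steel plunger choice is confirmed. I'll triangulate the top faces.

```bash
python3 - <<'E'
from h import *
D=dict(stand=((338.8,327),(369.3,193.2)),plate=((401.2,243.8),(280.8,195.2)),body=((173.2,342.8),(462.2,272.8)),ring=((277.4,403.8),(440.8,195.2)),plunger=((326.6,166.8),(271.7,268.8)))
for k,(a,b) in D.items(): p,e=tri([ray("scene",a),ray("top",b)]);print(k,p.round(4),np.round(e,4))
T=lambda x,y:(459-30+(x-600)*.3,274-30+(y-200)*.3)
a,b=plane("top",T(689,240),.03),plane("top",T(706,365),.03);d=b-a;print("handle",d,np.degrees(np.arctan2(d[1],d[0])),(a+b)/2)
s=manip.state();print(s["tool_pos"],cv2.Rodrigues(s["eef_rot"])[0].round(3))
m=manip.camera_model("wrist");R=cv2.Rodrigues(m["rvec"])[0];print(m["intrinsics"],-R.T@m["tvec"].ravel(),R.round(3))
E
```

```text
stand [ 0.6254 -0.0999  0.0243] [0.0015 0.0015]
plate [0.6181 0.0866 0.0216] [0.0012 0.0012]
body [ 0.4551 -0.2835  0.0599] [0.0014 0.0014]
ring [ 0.6257 -0.2514  0.0207] [0.0026 0.0026]
plunger [0.4519 0.0942 0.0944] [0.0007 0.0007]
handle [-0.07737021 -0.00875837  0.        ] -173.5415659436929 [ 0.45410129 -0.28413643  0.03      ]
[ 0.14654421 -0.52991383  0.25578425] [[ 0.964  0.267 -0.   ]
 [ 0.267 -0.964  0.001]
 [ 0.    -0.001 -1.   ]]
[[386.80297694   0.         318.96093948]
 [  0.         386.80297694 241.62255655]
 [  0.           0.           1.        ]] [ 0.21399973 -0.51169148  0.37385728] [[ 0.267 -0.964 -0.   ]
 [-0.926 -0.257  0.277]
 [-0.267 -0.074 -0.961]]
```

{"name": "move_arm", "arguments": {"targets": [{"wz": 0.258},{"wz": 0.258},{}]}}

```text
validation failed for argument at $.ta...
```

{"name": "move_arm", "arguments": {"targets": [{"x": 0.285,"y": -0.228,"z": 0.07},{"x": 0.285,"y": -0.228,"z": 0.07},{"x": 0.285,"y": -0.228,"z": 0.07},{"x": 0.285,"y": -0.228,"z": 0.07},{"x": 0.285,"y": -0.228,"z": 0.07},{"x": 0.285,"y": -0.228,"z": 0.07},{"x": 0.285,"y": -0.228,"z": 0.07},{"x": 0.285,"y": -0.228,"z": 0.07},{"x": 0.285,"y": -0.228,"z": 0.07},{}]}}

```text
validation failed for argument at $.ta...
```

{"name": "move_arm", "arguments": {"targets": [{"x": 0,"y": 0,"z": 0,"wx": 0,"wy": 0,"wz": 0.258,"jaw": 1},{"x": 0,"y": 0,"z": 0,"wx": 0,"wy": 0,"wz": 0.258,"jaw": 1}]}}

```text
time: 0.3
tool_pos: [0.1466, -0.53, 0.2559]
eef_rot: [-3.141, 0.009, 0.0]
ft_force: [0.2, 0.9, -0.0]
finger_gap: 0.0853
grip_force: 0.0
```

{"name": "move_arm", "arguments": {"targets": [{"x": 0.285,"y": -0.228,"z": 0.07},{"x": 0.285,"y": -0.228,"z": 0.07},{"x": 0.285,"y": -0.228,"z": 0.07},{"x": 0.285,"y": -0.228,"z": 0.07},{"x": 0.285,"y": -0.228,"z": 0.07},{"x": 0.285,"y": -0.228,"z": 0.07},{"x": 0.285,"y": -0.228,"z": 0.07},{"x": 0.285,"y": -0.228,"z": 0.07},{"x": 0.285,"y": -0.228,"z": 0.07},{"z": 0}]}}

```text
validation failed for argument at $.ta...
```

{"name": "move_arm", "arguments": {"targets": [{"x": 0.285,"y": -0.228,"z": 0.07,"wx": 0,"wy": 0,"wz": 0,"jaw": 1},{"x": 0.285,"y": -0.228,"z": 0.07,"wx": 0,"wy": 0,"wz": 0,"jaw": 1},{"x": 0.285,"y": -0.228,"z": 0.07,"wx": 0,"wy": 0,"wz": 0,"jaw": 1},{"x": 0.285,"y": -0.228,"z": 0.07,"wx": 0,"wy": 0,"wz": 0,"jaw": 1},{"x": 0.285,"y": -0.228,"z": 0.07,"wx": 0,"wy": 0,"wz": 0,"jaw": 1},{"x": 0.285,"y": -0.228,"z": 0.07,"wx": 0,"wy": 0,"wz": 0,"jaw": 1},{"x": 0.285,"y": -0.228,"z": 0.07,"wx": 0,"wy": 0,"wz": 0,"jaw": 1},{"x": 0.285,"y": -0.228,"z": 0.07,"wx": 0,"wy": 0,"wz": 0,"jaw": 1},{"x": 0.285,"y": -0.228,"z": 0.07,"wx": 0,"wy": 0,"wz": 0,"jaw": 1},{"x": 0,"y": 0,"z": 0,"wx": 0,"wy": 0,"wz": 0,"jaw": 1}]}}

```text
time: 1.3
tool_pos: [0.4569, -0.2807, 0.1792]
eef_rot: [-3.14, -0.006, 0.002]
ft_force: [-0.4, -0.4, 0.2]
finger_gap: 0.0851
grip_force: 0.0
```

```bash
cat >> h.py <<'E'
import pickle
def snap(name):
    m=manip.camera_model("wrist"); s=manip.state(); im=manip.capture("wrist")[:,:,::-1]
    cv2.imwrite(f"pics/{name}.png",im); pickle.dump((m,s),open(f"pics/{name}.pkl","wb")); print(s["tool_pos"].round(4),s["eef_rot"].round(4))
E
python3 -c "
from h import *;snap('w_body')"
```

```text
[ 0.4569 -0.2807  0.1792] [-3.1399e+00 -6.1000e-03  2.2000e-03]
```

{"name": "move_arm", "arguments": {"targets": [{"x": 0.354,"y": -0.066,"z": 0,"wx": 0,"wy": 0,"wz": 0,"jaw": 1},{"x": 0.354,"y": -0.066,"z": 0,"wx": 0,"wy": 0,"wz": 0,"jaw": 1},{"x": 0.354,"y": -0.066,"z": 0,"wx": 0,"wy": 0,"wz": 0,"jaw": 1},{"x": 0.354,"y": -0.066,"z": 0,"wx": 0,"wy": 0,"wz": 0,"jaw": 1},{"x": 0,"y": 0,"z": 0,"wx": 0,"wy": 0,"wz": 0,"jaw": 1},{"x": 0,"y": 0,"z": 0,"wx": 0,"wy": 0,"wz": 0,"jaw": 1},{"x": 0,"y": 0,"z": 0,"wx": 0,"wy": 0,"wz": 0,"jaw": 1}]}}

```text
time: 2.05
tool_pos: [0.6233, -0.2533, 0.1808]
eef_rot: [-3.142, 0.003, 0.001]
ft_force: [0.6, -0.2, 0.3]
finger_gap: 0.0852
grip_force: 0.0
```

```bash
python3 -c "
from h import *;snap('w_ring')"
```

```text
[ 0.6233 -0.2533  0.1808] [-3.1415e+00  2.5000e-03  7.0000e-04]
```

{"name": "move_arm", "arguments": {"targets": [{"x": 0,"y": -0.316,"z": 0,"wx": 0,"wy": 0,"wz": 0,"jaw": 1},{"x": 0,"y": -0.316,"z": 0,"wx": 0,"wy": 0,"wz": 0,"jaw": 1},{"x": 0,"y": -0.316,"z": 0,"wx": 0,"wy": 0,"wz": 0,"jaw": 1},{"x": 0,"y": -0.316,"z": 0,"wx": 0,"wy": 0,"wz": 0,"jaw": 1},{"x": 0,"y": 0,"z": 0,"wx": 0,"wy": 0,"wz": 0,"jaw": 1},{"x": 0,"y": 0,"z": 0,"wx": 0,"wy": 0,"wz": 0,"jaw": 1},{"x": 0,"y": 0,"z": 0,"wx": 0,"wy": 0,"wz": 0,"jaw": 1}]}}

```text
time: 2.8
tool_pos: [0.6241, -0.102, 0.1811]
eef_rot: [3.141, -0.003, 0.001]
ft_force: [0.0, 0.4, 0.1]
finger_gap: 0.0853
grip_force: 0.0
```

```bash
python3 -c "
from h import *;snap('w_stand')"
```

```text
[ 0.6241 -0.102   0.1811] [ 3.1413e+00 -2.7000e-03  8.0000e-04]
```

{"name": "move_arm", "arguments": {"targets": [{"x": -0.016,"y": -0.388,"z": 0,"wx": 0,"wy": 0,"wz": 0,"jaw": 1},{"x": -0.016,"y": -0.388,"z": 0,"wx": 0,"wy": 0,"wz": 0,"jaw": 1},{"x": -0.016,"y": -0.388,"z": 0,"wx": 0,"wy": 0,"wz": 0,"jaw": 1},{"x": -0.016,"y": -0.388,"z": 0,"wx": 0,"wy": 0,"wz": 0,"jaw": 1},{"x": 0,"y": 0,"z": 0,"wx": 0,"wy": 0,"wz": 0,"jaw": 1},{"x": 0,"y": 0,"z": 0,"wx": 0,"wy": 0,"wz": 0,"jaw": 1},{"x": 0,"y": 0,"z": 0,"wx": 0,"wy": 0,"wz": 0,"jaw": 1}]}}

```text
time: 3.55
tool_pos: [0.617, 0.084, 0.1806]
eef_rot: [3.141, -0.003, -0.0]
ft_force: [-0.1, 0.3, -0.1]
finger_gap: 0.0854
grip_force: 0.0
```

```bash
python3 -c "
from h import *;snap('w_plate')
a=[cv2.imread(f'pics/w_{n}.png') for n in ('body','ring','stand','plate')]
cv2.imwrite('pics/sheet1.png',np.vstack([np.hstack([i[100:400,120:520] for i in a[k:k+2]]) for k in (0,2)]))"
```

```text
[0.617  0.084  0.1806] [ 3.1414e+00 -3.2000e-03 -1.0000e-04]
```

View pics/sheet1.png

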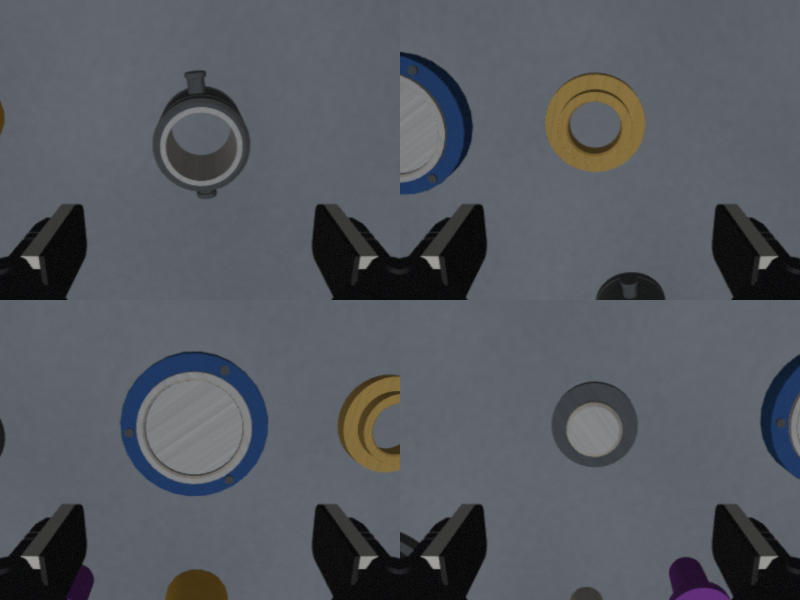

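The sheet (offset 120,100) shows the body rim at about (201,146), the ring bore at (595,126), the stand at (194,424) and the plate boss at (594,430). The TCP-relative poses match across views. I'll fit the projected circles, and look at the plunger as well.

{"name": "move_arm", "arguments": {"targets": [{"x": -0.346,"y": -0.016,"z": 0,"wx": 0,"wy": 0,"wz": 0,"jaw": 1},{"x": -0.346,"y": -0.016,"z": 0,"wx": 0,"wy": 0,"wz": 0,"jaw": 1},{"x": -0.346,"y": -0.016,"z": 0,"wx": 0,"wy": 0,"wz": 0,"jaw": 1},{"x": -0.346,"y": -0.016,"z": 0,"wx": 0,"wy": 0,"wz": 0,"jaw": 1},{"x": 0,"y": 0,"z": 0,"wx": 0,"wy": 0,"wz": 0,"jaw": 1},{"x": 0,"y": 0,"z": 0,"wx": 0,"wy": 0,"wz": 0,"jaw": 1},{"x": 0,"y": 0,"z": 0,"wx": 0,"wy": 0,"wz": 0,"jaw": 1}]}}

```text
time: 4.3
tool_pos: [0.4518, 0.0927, 0.181]
eef_rot: [-3.141, 0.003, -0.002]
ft_force: [0.4, -0.1, -0.6]
finger_gap: 0.0854
grip_force: 0.0
```

```bash
cat >> h.py <<'E'
from scipy.optimize import minimize
def fit(name,circ,xy,z0=0,wide=8):
    """centre (x,y) whose circles (radius,height) lie on the strongest edges"""
    m,s=pickle.load(open(f"pics/{name}.pkl","rb")); im=cv2.imread(f"pics/{name}.png").astype(np.float32)
    g=sum(cv2.magnitude(cv2.Sobel(c,cv2.CV_32F,1,0),cv2.Sobel(c,cv2.CV_32F,0,1)) for c in cv2.split(cv2.GaussianBlur(im,(0,0),1.2)))
    g=np.minimum(g,np.percentile(g,97))
    a=np.linspace(0,2*np.pi,180,endpoint=False)
    def score(p):
        tot=0
        for r,z in circ:
            P=np.c_[p[0]+r*np.cos(a),p[1]+r*np.sin(a),0*a+z+z0]
            u=cv2.projectPoints(P,m["rvec"],m["tvec"],m["intrinsics"],m["distortion"])[0].astype(np.float32)
            tot+=cv2.remap(g,u[:,0,0][:,None],u[:,0,1][:,None],cv2.INTER_LINEAR).mean()
        return -tot
    k=np.arange(-wide,wide+1)*.001
    b=min(((xy[0]+i,xy[1]+j) for i in k for j in k),key=score)
    r=minimize(score,b,method="Nelder-Mead",options=dict(initial_simplex=[b,(b[0]+.001,b[1]),(b[0],b[1]+.001)]))
    return r.x.round(4),round(-r.fun,1)
E
python3 - <<'E'
from h import *
snap('w_plunger')
O=dict(body=([(.029,.058),(.023,.058)],(.4551,-.2835)),ring=([(.038,.014),(.027,.026),(.0195,.026)],(.6257,-.2514)),
stand=([(.042,.027),(.055,.022),(.036,.027)],(.6254,-.0999)),plate=([(.0205,.0235),(.018,.026),(.033,.012)],(.6181,.0866)),plunger=([(.025,.059),(.014,.093)],(.4519,.0942)))
for k,(c,xy) in O.items():
    print(k,fit("w_"+k,c,xy),[fit("w_"+k,[i],xy) for i in c], [(dz,fit("w_"+k,c,xy,dz)[1]) for dz in (-.006,-.003,0,.003,.006)])
E
```

```text
[0.4518 0.0927 0.181 ] [-3.1415e+00  2.6000e-03 -1.6000e-03]
body (array([ 0.4543, -0.2855]), np.float64(339.4)) [(array([ 0.4544, -0.2853]), np.float64(198.7)), (array([ 0.4542, -0.2824]), np.float64(244.5))] [(-0.006, np.float64(386.4)), (-0.003, np.float64(355.9)), (0, np.float64(339.4)), (0.003, np.float64(347.3)), (0.006, np.float64(359.0))]
ring (array([ 0.6246, -0.2508]), np.float64(454.8)) [(array([ 0.6247, -0.2508]), np.float64(189.2)), (array([ 0.6327, -0.2596]), np.float64(117.8)), (array([ 0.6252, -0.2506]), np.float64(208.4))] [(-0.006, np.float64(439.1)), (-0.003, np.float64(457.4)), (0, np.float64(454.8)), (0.003, np.float64(431.0)), (0.006, np.float64(419.1))]
stand (array([ 0.6249, -0.0994]), np.float64(561.0)) [(array([ 0.625 , -0.0988]), np.float64(240.1)), (array([ 0.6256, -0.0988]), np.float64(228.7)), (array([ 0.6243, -0.0973]), np.float64(134.3))] [(-0.006, np.float64(535.2)), (-0.003, np.float64(562.3)), (0, np.float64(561.0)), (0.003, np.float64(529.7)), (0.006, np.float64(473.4))]
plate (array([0.6172, 0.0871]), np.float64(593.9)) [(array([0.6168, 0.0872]), np.float64(251.6)), (array([0.6162, 0.0874]), np.float64(163.7)), (array([0.6177, 0.0869]), np.float64(216.1))] [(-0.006, np.float64(536.0)), (-0.003, np.float64(566.1)), (0, np.float64(593.9)), (0.003, np.float64(618.9)), (0.006, np.float64(627.1))]
plunger (array([0.4509, 0.0955]), np.float64(425.8)) [(array([0.4504, 0.0956]), np.float64(198.2)), (array([0.4511, 0.0955]), np.float64(237.3))] [(-0.006, np.float64(432.3)), (-0.003, np.float64(440.3)), (0, np.float64(425.8)), (0.003, np.float64(386.7)), (0.006, np.float64(328.4))]
```

{"name": "move_arm", "arguments": {"targets": [{"x": 0.347,"y": 0.014,"z": 0,"wx": 0,"wy": 0,"wz": 0,"jaw": 0.18},{"x": 0.347,"y": 0.014,"z": 0,"wx": 0,"wy": 0,"wz": 0,"jaw": 0.18},{"x": 0.347,"y": 0.014,"z": 0,"wx": 0,"wy": 0,"wz": 0,"jaw": 0.18},{"x": 0.347,"y": 0.014,"z": 0,"wx": 0,"wy": 0,"wz": 0,"jaw": 0.18},{"x": 0,"y": 0,"z": 0.32,"wx": 0,"wy": 0,"wz": 0,"jaw": 0.18},{"x": 0,"y": 0,"z": 0.32,"wx": 0,"wy": 0,"wz": 0,"jaw": 0.18},{"x": 0,"y": 0,"z": 0.32,"wx": 0,"wy": 0,"wz": 0,"jaw": 0.18},{"x": 0,"y": 0,"z": 0,"wx": 0,"wy": 0,"wz": 0,"jaw": 0.18},{"x": 0,"y": 0,"z": 0,"wx": 0,"wy": 0,"wz": 0,"jaw": 0.18},{"x": 0,"y": 0,"z": 0,"wx": 0,"wy": 0,"wz": 0,"jaw": 0.18}]}}

```text
time: 5.35
tool_pos: [0.6187, 0.0865, 0.0678]
eef_rot: [-3.141, 0.001, -0.005]
ft_force: [0.1, 0.6, 1.2]
finger_gap: 0.05
grip_force: 0.0
```

```bash
python3 - <<'E'
from h import *
snap('w_pl2')
print(fit("w_pl2",[(.033,.012)],(.617,.087)),fit("w_pl2",[(.0205,.0235),(.018,.026)],(.617,.087)),fit("w_pl2",[(.0205,.0235),(.018,.026),(.033,.012)],(.617,.087)))
for i in range(4):print(manip.state()["tool_pos"].round(5))
E
```

```text
[0.6187 0.0865 0.0678] [-3.1413e+00  9.0000e-04 -5.2000e-03]
(array([0.6168, 0.0869]), np.float64(199.6)) (array([0.6164, 0.087 ]), np.float64(362.9)) (array([0.6166, 0.087 ]), np.float64(557.8))
[0.61857 0.08653 0.06792]
[0.61857 0.08653 0.06792]
[0.61857 0.08653 0.06792]
[0.61857 0.08653 0.06792]
```

View pics/w_pl2.png

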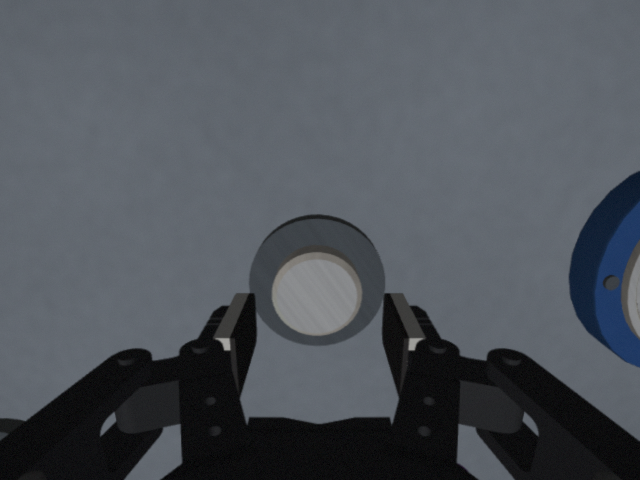

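View: boss (317,293) lies between the fingers, gap is clear on both sides. Descend carefully.

{"name": "move_arm", "arguments": {"targets": [{"x": -0.015,"y": -0.003,"z": 0.1,"wx": 0,"wy": 0,"wz": 0,"jaw": 0.18},{"x": 0,"y": 0,"z": 0.1,"wx": 0,"wy": 0,"wz": 0,"jaw": 0.18},{"x": 0,"y": 0,"z": 0,"wx": 0,"wy": 0,"wz": 0,"jaw": 0.18},{"x": 0,"y": 0,"z": 0,"wx": 0,"wy": 0,"wz": 0,"jaw": 0.18}]}}

```text
time: 5.8
tool_pos: [0.6154, 0.0869, 0.0411]
eef_rot: [3.141, -0.001, -0.001]
ft_force: [-0.1, 0.1, -0.3]
finger_gap: 0.0503
grip_force: 0.0
```

{"name": "move_arm", "arguments": {"targets": [{"x": 0,"y": 0,"z": 0.008,"wx": 0,"wy": 0,"wz": 0,"jaw": 0.18},{"x": 0,"y": 0,"z": 0.008,"wx": 0,"wy": 0,"wz": 0,"jaw": 0.18},{"x": 0,"y": 0,"z": 0.008,"wx": 0,"wy": 0,"wz": 0,"jaw": 0.18},{"x": 0,"y": 0,"z": 0,"wx": 0,"wy": 0,"wz": 0,"jaw": 0.18}]}}

```text
time: 6.2
tool_pos: [0.6155, 0.0869, 0.0386]
eef_rot: [-3.142, 0.001, 0.0]
ft_force: [-0.4, 0.1, -0.1]
finger_gap: 0.0502
grip_force: 0.0
```

{"name": "move_arm", "arguments": {"targets": [{"x": 0,"y": 0,"z": 0,"wx": 0,"wy": 0,"wz": 0,"jaw": -0.2},{"x": 0,"y": 0,"z": 0,"wx": 0,"wy": 0,"wz": 0,"jaw": -0.2},{"x": 0,"y": 0,"z": 0,"wx": 0,"wy": 0,"wz": 0,"jaw": -0.2},{"x": 0,"y": 0,"z": 0,"wx": 0,"wy": 0,"wz": 0,"jaw": -0.2},{"x": 0,"y": 0,"z": 0,"wx": 0,"wy": 0,"wz": 0,"jaw": -0.2},{"x": 0,"y": 0,"z": 0,"wx": 0,"wy": 0,"wz": 0,"jaw": -0.2}], "grip_force": 60}}

```text
time: 6.8
tool_pos: [0.6157, 0.0869, 0.0391]
eef_rot: [-3.141, 0.001, -0.001]
ft_force: [-2.0, -0.0, 6.4]
finger_gap: 0.038
grip_force: 60.2
```

```bash
python3 - <<'E'
from h import *
snap('w_pl3')
im=cv2.imread('pics/w_pl3.png')[180:480,140:500];cv2.imwrite('pics/c3.png',cv2.resize(im,None,fx=2,fy=2))
print(manip.state())
E
```

```text
[0.6157 0.0869 0.0391] [-3.1415e+00  6.0000e-04 -9.0000e-04]
{'time': 6.85, 'q': array([8.13736686e-02, 7.02408365e-01, 1.46727296e+00, 6.81827569e-05,
       9.71294676e-01, 1.65247481e+00]), 'joint_velocities': array([ 0.00092223, -0.0011238 ,  0.00107734,  0.00010173, -0.00096547,
       -0.00036564]), 'effort': array([-2.52668783e-01, -6.62370443e+01, -2.87684083e+01, -8.96661915e-02,
       -4.81629353e-01,  1.24638551e-03]), 'tool_pos': array([0.61572616, 0.08694871, 0.03913951]), 'eef_rot': array([-3.14148613e+00,  5.39186216e-04, -9.58179102e-04]), 'ft_force': array([-2.08159159,  0.46173352,  6.20901726]), 'moment': array([0.04334676, 0.36387192, 0.00895419]), 'grip_force': 60.18352201441303, 'finger_gap': 0.03786064596003136}
```

View pics/c3.png

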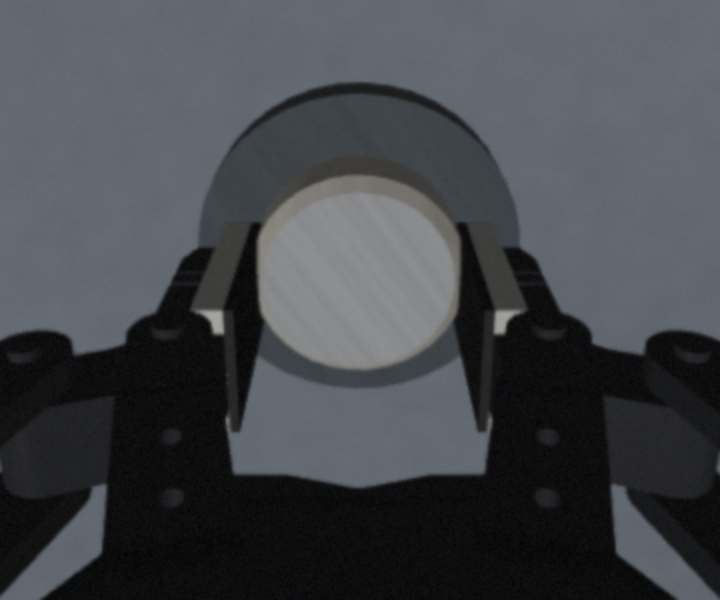

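{"name": "move_arm", "arguments": {"targets": [{"x": 0,"y": 0,"z": -0.008,"wx": 0,"wy": 0,"wz": 0,"jaw": -0.2},{"x": 0,"y": 0,"z": -0.008,"wx": 0,"wy": 0,"wz": 0,"jaw": -0.2},{"x": 0,"y": 0,"z": -0.008,"wx": 0,"wy": 0,"wz": 0,"jaw": -0.2},{"x": 0,"y": 0,"z": 0,"wx": 0,"wy": 0,"wz": 0,"jaw": -0.2},{"x": 0,"y": 0,"z": 0,"wx": 0,"wy": 0,"wz": 0,"jaw": -0.2}]}}

```text
time: 7.35
tool_pos: [0.6154, 0.0869, 0.0413]
eef_rot: [3.142, -0.001, -0.001]
ft_force: [0.6, 0.2, -3.9]
finger_gap: 0.0379
grip_force: 60.6
```

{"name": "move_arm", "arguments": {"targets": [{"x": 0,"y": 0,"z": -0.2,"wx": 0,"wy": 0,"wz": 0,"jaw": -0.2},{"x": 0,"y": 0,"z": -0.25,"wx": 0,"wy": 0,"wz": 0,"jaw": -0.2},{"x": 0.014,"y": 0.31,"z": 0,"wx": 0,"wy": 0,"wz": 0,"jaw": -0.2},{"x": 0.014,"y": 0.31,"z": 0,"wx": 0,"wy": 0,"wz": 0,"jaw": -0.2},{"x": 0.014,"y": 0.31,"z": 0,"wx": 0,"wy": 0,"wz": 0,"jaw": -0.2},{"x": 0.014,"y": 0.31,"z": 0,"wx": 0,"wy": 0,"wz": 0,"jaw": -0.2},{"x": 0.014,"y": 0.31,"z": 0,"wx": 0,"wy": 0,"wz": 0,"jaw": -0.2},{"x": 0,"y": 0,"z": 0,"wx": 0,"wy": 0,"wz": 0,"jaw": -0.2},{"x": 0,"y": 0,"z": 0,"wx": 0,"wy": 0,"wz": 0,"jaw": -0.2},{"x": 0,"y": 0,"z": 0,"wx": 0,"wy": 0,"wz": 0,"jaw": -0.2}]}}

```text
time: 8.35
tool_pos: [0.6238, -0.0984, 0.0953]
eef_rot: [-3.141, -0.0, 0.001]
ft_force: [-0.0, -0.2, -3.9]
finger_gap: 0.0378
grip_force: 61.7
```

```bash
python3 - <<'E'
from h import *
snap('w_st2')
p=manip.state()["tool_pos"]; z=p[2]-.0391
print(fit("w_st2",[(.055,.022)],(.625,-.099),wide=6),fit("w_st2",[(.055,.022),(.042,.027)],(.625,-.099),wide=6),fit("w_st2",[(.033,z+.012)],p[:2],wide=6), fit("w_st2",[(.033,z+.012),(.0205,z+.0235)],p[:2],wide=6))
print(manip.state()["ft_force"],manip.state()["finger_gap"])
E
```

```text
[ 0.6238 -0.0984  0.0953] [-3.1413e+00 -4.0000e-04  6.0000e-04]
(array([ 0.6253, -0.0987]), np.float64(190.1)) (array([ 0.6252, -0.0988]), np.float64(370.4)) (array([ 0.6251, -0.0989]), np.float64(197.4)) (array([ 0.6251, -0.0989]), np.float64(458.9))
[-0.80227149  0.04322471 -5.01392448] 0.03779493436041437
```

View pics/w_st2.png

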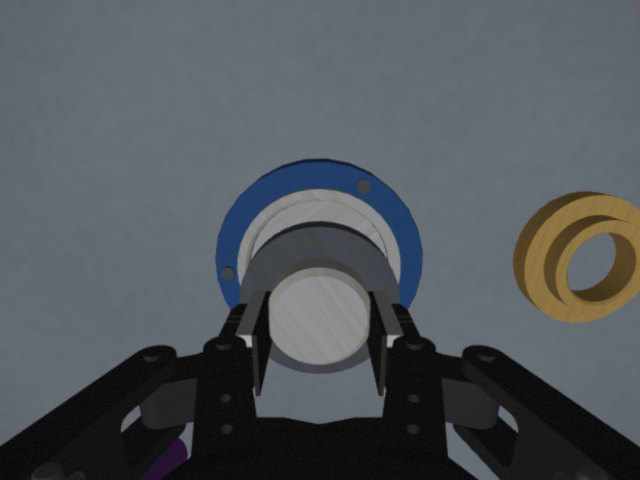

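Aligned within 0.2 mm (plate disc centre over ring centre, ≈(320,295)). Descend.

{"name": "move_arm", "arguments": {"targets": [{"x": 0,"y": 0,"z": 0.1,"wx": 0,"wy": 0,"wz": 0,"jaw": -0.2},{"x": 0,"y": 0,"z": 0.1,"wx": 0,"wy": 0,"wz": 0,"jaw": -0.2},{"x": 0,"y": 0,"z": 0.05,"wx": 0,"wy": 0,"wz": 0,"jaw": -0.2},{"x": 0,"y": 0,"z": 0.015,"wx": 0,"wy": 0,"wz": 0,"jaw": -0.2},{"x": 0,"y": 0,"z": 0,"wx": 0,"wy": 0,"wz": 0,"jaw": -0.2},{"x": 0,"y": 0,"z": 0,"wx": 0,"wy": 0,"wz": 0,"jaw": -0.2}]}}

```text
time: 9.0
tool_pos: [0.6241, -0.0992, 0.064]
eef_rot: [3.141, -0.001, 0.001]
ft_force: [-0.4, 0.7, -5.3]
finger_gap: 0.0381
grip_force: 61.7
```

{"name": "move_arm", "arguments": {"targets": [{"x": 0,"y": 0,"z": 0.008,"wx": 0,"wy": 0,"wz": 0,"jaw": -0.2},{"x": 0,"y": 0,"z": 0.008,"wx": 0,"wy": 0,"wz": 0,"jaw": -0.2},{"x": 0,"y": 0,"z": 0,"wx": 0,"wy": 0,"wz": 0,"jaw": -0.2},{"x": 0,"y": 0,"z": 0,"wx": 0,"wy": 0,"wz": 0,"jaw": -0.2}]}}

```text
time: 9.4
tool_pos: [0.6239, -0.0991, 0.0618]
eef_rot: [-3.142, 0.001, -0.0]
ft_force: [-0.5, 0.2, -3.9]
finger_gap: 0.0377
grip_force: 61.7
```

{"name": "move_arm", "arguments": {"targets": [{"x": 0,"y": 0,"z": 0.008,"wx": 0,"wy": 0,"wz": 0,"jaw": -0.2},{"x": 0,"y": 0,"z": 0,"wx": 0,"wy": 0,"wz": 0,"jaw": -0.2},{"x": 0,"y": 0,"z": 0,"wx": 0,"wy": 0,"wz": 0,"jaw": -0.2}]}}

```text
time: 9.7
tool_pos: [0.624, -0.0992, 0.0612]
eef_rot: [3.141, -0.001, 0.001]
ft_force: [-1.8, -0.2, 2.3]
finger_gap: 0.038
grip_force: 62.3
```

{"name": "move_arm", "arguments": {"targets": [{"x": 0,"y": 0,"z": 0,"wx": 0,"wy": 0,"wz": 0,"jaw": 0.1},{"x": 0,"y": 0,"z": 0,"wx": 0,"wy": 0,"wz": 0,"jaw": 0.18},{"x": 0,"y": 0,"z": 0,"wx": 0,"wy": 0,"wz": 0,"jaw": 0.18},{"x": 0,"y": 0,"z": 0,"wx": 0,"wy": 0,"wz": 0,"jaw": 0.18},{"x": 0,"y": 0,"z": -0.1,"wx": 0,"wy": 0,"wz": 0,"jaw": 0.18},{"x": 0,"y": 0,"z": -0.3,"wx": 0,"wy": 0,"wz": 0,"jaw": 0.18},{"x": 0,"y": 0,"z": -0.3,"wx": 0,"wy": 0,"wz": 0,"jaw": 0.18},{"x": 0,"y": 0,"z": -0.3,"wx": 0,"wy": 0,"wz": 0,"jaw": 0.18},{"x": 0,"y": 0,"z": 0,"wx": 0,"wy": 0,"wz": 0,"jaw": 1},{"x": 0,"y": 0,"z": 0,"wx": 0,"wy": 0,"wz": 0,"jaw": 1}]}}

```text
time: 10.7
tool_pos: [0.6241, -0.0991, 0.1821]
eef_rot: [3.141, -0.001, 0.003]
ft_force: [1.2, 0.3, -0.4]
finger_gap: 0.0775
grip_force: 0.0
```

```bash
python3 - <<'E'
from h import *
snap('w_st3')
for z in (.022,.024,.027): print(z,fit("w_st3",[(.033,z+.012),(.0205,z+.0235),(.018,z+.026)],(.625,-.099)))
print(fit("w_st3",[(.055,.022),(.042,.027)],(.625,-.099)))
T=manip.capture("top")[:,:,::-1];cv2.imwrite("pics/t3.png",T);m,s=pickle.load(open("pics/w_body.pkl","rb"))
print("body",plane("",(321.5,246),.058,m),plane("",(121+200.5,246),.058,m))
a,b=[plane("",q,.03,m) for q in((120+196,100+74),(120+207,100+195))];d=a-b;print(a,b,np.degrees(np.arctan2(d[1],d[0])))
i=cv2.imread("pics/w_st3.png")[100:400,120:520];j=cv2.imread("pics/w_body.png")[150:300,220:420];cv2.imwrite("pics/s3.png",np.vstack([i,cv2.resize(j,(400,300))]))
E
```

```text
[ 0.6241 -0.0991  0.1821] [ 3.1412e+00 -6.0000e-04  3.2000e-03]
0.022 (array([ 0.6252, -0.0998]), np.float64(614.2))
0.024 (array([ 0.6257, -0.0997]), np.float64(635.3))
0.027 (array([ 0.6263, -0.0997]), np.float64(650.5))
(array([ 0.6254, -0.0989]), np.float64(490.9))
body [ 0.45488911 -0.28276982  0.058     ] [ 0.45488911 -0.28276982  0.058     ]
[ 0.49798394 -0.27887059  0.03      ] [ 0.40809111 -0.28736272  0.03      ] 5.396689186563117
```

View pics/s3.png

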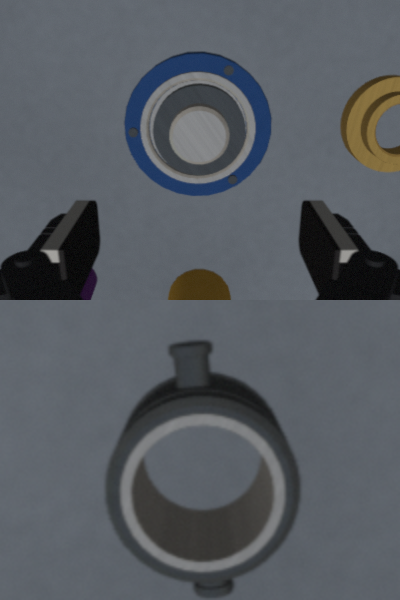

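Plate lies evenly inside the steel ring, boss at (200,135). Body: handles lie ~6° off x. Going over it.

{"name": "move_arm", "arguments": {"targets": [{"x": -0.235,"y": 0.255,"z": 0,"wx": 0,"wy": 0,"wz": 0,"jaw": 1},{"x": -0.235,"y": 0.255,"z": 0,"wx": 0,"wy": 0,"wz": 0,"jaw": 1},{"x": -0.235,"y": 0.255,"z": 0,"wx": 0,"wy": 0,"wz": 0,"jaw": 1},{"x": -0.235,"y": 0.255,"z": 0,"wx": 0,"wy": 0,"wz": 0,"jaw": 1},{"x": -0.235,"y": 0.255,"z": 0,"wx": 0,"wy": 0,"wz": 0,"jaw": 1},{"x": -0.235,"y": 0.255,"z": 0,"wx": 0,"wy": 0,"wz": 0,"jaw": 1},{"x": 0,"y": 0,"z": 0,"wx": 0,"wy": 0,"wz": -0.2,"jaw": 1},{"x": 0,"y": 0,"z": 0.2,"wx": 0,"wy": 0,"wz": 0,"jaw": 1},{"x": 0,"y": 0,"z": 0,"wx": 0,"wy": 0,"wz": 0,"jaw": 1},{"x": 0,"y": 0,"z": 0,"wx": 0,"wy": 0,"wz": 0,"jaw": 1}]}}

```text
time: 11.8
tool_pos: [0.4544, -0.2824, 0.1563]
eef_rot: [-3.136, -0.163, 0.002]
ft_force: [0.2, 0.2, 0.0]
finger_gap: 0.0853
grip_force: 0.0
```

```bash
python3 - <<'E'
from h import *
snap('w_b2');print(cv2.Rodrigues(manip.state()["eef_rot"])[0].round(4))
for c in ([(.029,.058)],[(.032,.055)],[(.029,.058),(.032,.055)],[(.023,.058)]): print(c,fit("w_b2",c,(.4545,-.283),wide=6))
cv2.imwrite("pics/b2.png",cv2.resize(cv2.imread("pics/w_b2.png")[150:400,170:470],(720,600)))
E
```

```text
[ 0.4544 -0.2824  0.1563] [-3.1361e+00 -1.6340e-01  2.5000e-03]
[[ 9.946e-01  1.041e-01 -4.000e-04]
 [ 1.041e-01 -9.946e-01  4.000e-04]
 [-4.000e-04 -4.000e-04 -1.000e+00]]
[(0.029, 0.058)] (array([ 0.4545, -0.2852]), np.float64(186.5))
[(0.032, 0.055)] (array([ 0.454 , -0.2824]), np.float64(198.4))
[(0.029, 0.058), (0.032, 0.055)] (array([ 0.4574, -0.281 ]), np.float64(302.1))
[(0.023, 0.058)] (array([ 0.4543, -0.2822]), np.float64(233.2))
```

View pics/b2.png

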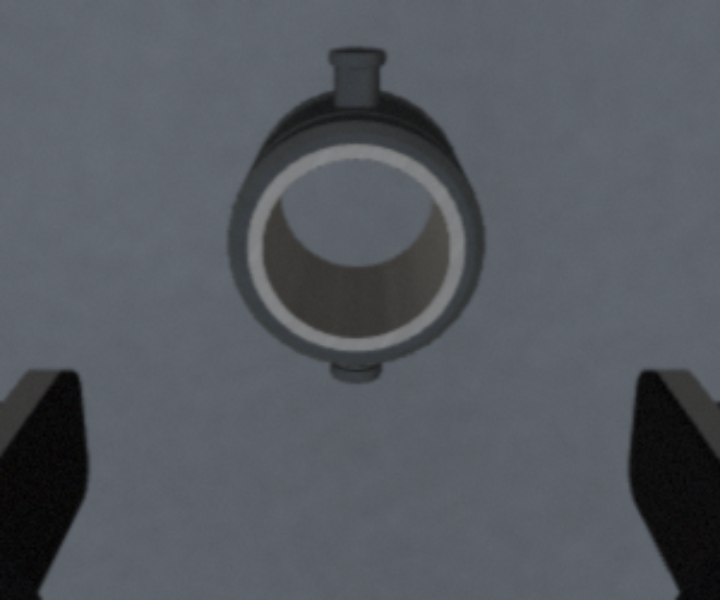

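Body is aligned with the tool: bore centre (356,246) in crop midway between the fingers, handles vertical. Descend and grip.

{"name": "move_arm", "arguments": {"targets": [{"x": 0,"y": 0,"z": 0.3,"wx": 0,"wy": 0,"wz": 0,"jaw": 1},{"x": 0,"y": 0,"z": 0.3,"wx": 0,"wy": 0,"wz": 0,"jaw": 1},{"x": 0,"y": 0,"z": 0.2,"wx": 0,"wy": 0,"wz": 0,"jaw": 1},{"x": 0,"y": 0,"z": 0.12,"wx": 0,"wy": 0,"wz": 0,"jaw": 1},{"x": 0,"y": 0,"z": 0,"wx": 0,"wy": 0,"wz": 0,"jaw": 1},{"x": 0,"y": 0,"z": 0,"wx": 0,"wy": 0,"wz": 0,"jaw": 0.6},{"x": 0,"y": 0,"z": 0,"wx": 0,"wy": 0,"wz": 0,"jaw": 0.5},{"x": 0,"y": 0,"z": 0,"wx": 0,"wy": 0,"wz": 0,"jaw": 0.3},{"x": 0,"y": 0,"z": 0,"wx": 0,"wy": 0,"wz": 0,"jaw": 0.3},{"x": 0,"y": 0,"z": 0,"wx": 0,"wy": 0,"wz": 0,"jaw": 0.3}], "grip_force": 60}}

```text
time: 12.85
tool_pos: [0.4553, -0.2828, 0.0482]
eef_rot: [3.136, 0.164, 0.003]
ft_force: [-0.7, 3.9, 7.9]
finger_gap: 0.0607
grip_force: 65.3
```

{"name": "move_arm", "arguments": {"targets": [{"x": 0,"y": 0,"z": 0,"wx": 0,"wy": 0,"wz": 0,"jaw": 0.3},{"x": 0,"y": 0,"z": 0,"wx": 0,"wy": 0,"wz": 0,"jaw": 0.3}]}}

```text
time: 13.05
tool_pos: [0.4553, -0.2828, 0.0482]
eef_rot: [3.136, 0.164, 0.003]
ft_force: [-1.3, 4.2, 8.5]
finger_gap: 0.0607
grip_force: 65.3
```

{"name": "move_arm", "arguments": {"targets": [{"x": 0,"y": 0,"z": -0.02,"wx": 0,"wy": 0,"wz": 0,"jaw": 0.3},{"x": 0,"y": 0,"z": -0.02,"wx": 0,"wy": 0,"wz": 0,"jaw": 0.3},{"x": 0,"y": 0,"z": 0,"wx": 0,"wy": 0,"wz": 0,"jaw": 0.3},{"x": 0,"y": 0,"z": 0,"wx": 0,"wy": 0,"wz": 0,"jaw": 0.3}]}}

```text
time: 13.45
tool_pos: [0.4545, -0.2826, 0.0512]
eef_rot: [-3.137, -0.164, 0.0]
ft_force: [0.2, 0.8, -7.5]
finger_gap: 0.0602
grip_force: 66.4
```

{"name": "move_arm", "arguments": {"targets": [{"x": 0,"y": 0,"z": -0.15,"wx": 0,"wy": 0,"wz": 0,"jaw": 0.3},{"x": 0,"y": 0,"z": -0.3,"wx": 0,"wy": 0,"wz": 0,"jaw": 0.3},{"x": 0,"y": 0,"z": -0.25,"wx": 0,"wy": 0,"wz": 0,"jaw": 0.3},{"x": 0.262,"y": -0.229,"z": 0,"wx": 0,"wy": 0,"wz": 0,"jaw": 0.3},{"x": 0.262,"y": -0.229,"z": 0,"wx": 0,"wy": 0,"wz": 0,"jaw": 0.3},{"x": 0.262,"y": -0.229,"z": 0,"wx": 0,"wy": 0,"wz": 0,"jaw": 0.3},{"x": 0.262,"y": -0.229,"z": 0,"wx": 0,"wy": 0,"wz": 0,"jaw": 0.3},{"x": 0.262,"y": -0.229,"z": 0,"wx": 0,"wy": 0,"wz": 0,"jaw": 0.3},{"x": 0.262,"y": -0.229,"z": 0,"wx": 0,"wy": 0,"wz": 0,"jaw": 0.3},{"x": 0,"y": 0,"z": 0,"wx": 0,"wy": 0,"wz": 0,"jaw": 0.3}]}}

```text
time: 14.45
tool_pos: [0.6271, -0.0951, 0.1345]
eef_rot: [-3.136, -0.17, -0.001]
ft_force: [-0.1, -0.7, -6.6]
finger_gap: 0.0607
grip_force: 68.6
```

{"name": "move_arm", "arguments": {"targets": [{"x": 0,"y": 0,"z": 0,"wx": 0,"wy": 0,"wz": 0,"jaw": 0.3},{"x": 0,"y": 0,"z": 0,"wx": 0,"wy": 0,"wz": 0,"jaw": 0.3}]}}

```text
time: 14.65
tool_pos: [0.6245, -0.0995, 0.1348]
eef_rot: [-3.137, -0.163, 0.002]
ft_force: [0.8, -0.7, -6.1]
finger_gap: 0.0607
grip_force: 68.6
```

```bash
python3 - <<'E'
from h import *
snap('w_b3');s=manip.state();p=s["tool_pos"];z=p[2]-.0482;print(s["ft_force"],s["finger_gap"],z)
for r in (.023,.0265): print(r,fit("w_b3",[(r,z+.058)],p[:2],wide=5))
print(fit("w_b3",[(.023,z+.058),(.0265,z+.058)],p[:2],wide=5),fit("w_b3",[(.055,.022)],(.625,-.099),wide=5))
cv2.imwrite("pics/b3.png",cv2.imread("pics/w_b3.png"))
E
```

```text
[ 0.6245 -0.0995  0.1348] [-3.1372e+00 -1.6300e-01  1.6000e-03]
[ 0.31661389 -0.13114688 -5.97728203] 0.06070881654998219 0.0867995901153793
0.023 (array([ 0.6238, -0.1001]), np.float64(298.2))
0.0265 (array([ 0.6242, -0.1001]), np.float64(275.1))
(array([ 0.624 , -0.1001]), np.float64(568.8)) (array([ 0.6254, -0.0988]), np.float64(237.6))
```

View pics/b3.png

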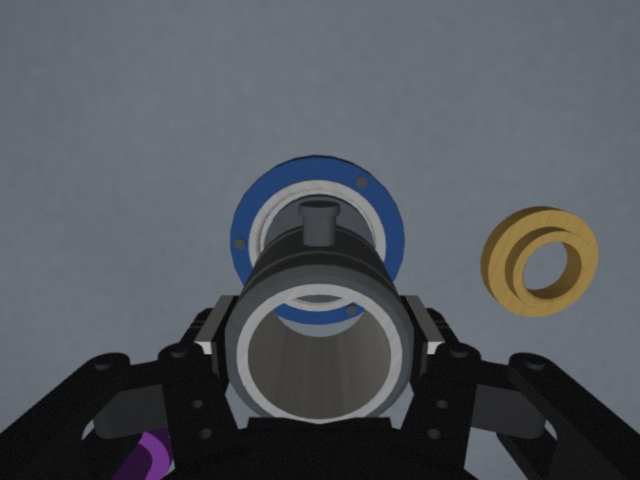

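Held body's bore shows boss through it, slightly off (~1.2 mm); correct then descend.

{"name": "move_arm", "arguments": {"targets": [{"x": 0.011,"y": -0.005,"z": 0.1,"wx": 0,"wy": 0,"wz": 0,"jaw": 0.3},{"x": 0,"y": 0,"z": 0.1,"wx": 0,"wy": 0,"wz": 0,"jaw": 0.3},{"x": 0,"y": 0,"z": 0.08,"wx": 0,"wy": 0,"wz": 0,"jaw": 0.3},{"x": 0,"y": 0,"z": 0.02,"wx": 0,"wy": 0,"wz": 0,"jaw": 0.3},{"x": 0,"y": 0,"z": 0,"wx": 0,"wy": 0,"wz": 0,"jaw": 0.3},{"x": 0,"y": 0,"z": 0.015,"wx": 0,"wy": 0,"wz": 0,"jaw": 0.3},{"x": 0,"y": 0,"z": 0.015,"wx": 0,"wy": 0,"wz": 0,"jaw": 0.3},{"x": 0,"y": 0,"z": 0,"wx": 0,"wy": 0,"wz": 0,"jaw": 0.3},{"x": 0,"y": 0,"z": 0,"wx": 0,"wy": 0,"wz": 0,"jaw": 0.3}]}}

```text
time: 15.6
tool_pos: [0.6264, -0.0983, 0.0958]
eef_rot: [3.137, 0.164, 0.0]
ft_force: [1.1, -0.7, -5.9]
finger_gap: 0.0607
grip_force: 68.5
```

{"name": "move_arm", "arguments": {"targets": [{"x": -0.004,"y": 0,"z": 0.015,"wx": 0,"wy": 0,"wz": 0,"jaw": 0.3},{"x": 0,"y": 0,"z": 0.015,"wx": 0,"wy": 0,"wz": 0,"jaw": 0.3},{"x": 0,"y": 0,"z": 0,"wx": 0,"wy": 0,"wz": 0,"jaw": 0.3},{"x": 0,"y": 0,"z": 0,"wx": 0,"wy": 0,"wz": 0,"jaw": 0.3}]}}

```text
time: 16.0
tool_pos: [0.6258, -0.0983, 0.0919]
eef_rot: [-3.137, -0.164, 0.0]
ft_force: [-0.6, 0.8, -6.2]
finger_gap: 0.0609
grip_force: 68.5
```

{"name": "move_arm", "arguments": {"targets": [{"x": 0,"y": 0,"z": 0.015,"wx": 0,"wy": 0,"wz": 0,"jaw": 0.3},{"x": 0,"y": 0,"z": 0.015,"wx": 0,"wy": 0,"wz": 0,"jaw": 0.3},{"x": 0,"y": 0,"z": 0,"wx": 0,"wy": 0,"wz": 0,"jaw": 0.3},{"x": 0,"y": 0,"z": 0,"wx": 0,"wy": 0,"wz": 0,"jaw": 0.3}]}}

```text
time: 16.4
tool_pos: [0.6258, -0.0983, 0.0883]
eef_rot: [-3.137, -0.164, 0.0]
ft_force: [-0.3, -0.3, -6.2]
finger_gap: 0.0608
grip_force: 68.5
```

{"name": "move_arm", "arguments": {"targets": [{"x": 0,"y": 0,"z": 0.02,"wx": 0,"wy": 0,"wz": 0,"jaw": 0.3},{"x": 0,"y": 0,"z": 0.02,"wx": 0,"wy": 0,"wz": 0,"jaw": 0.3},{"x": 0,"y": 0,"z": 0.005,"wx": 0,"wy": 0,"wz": 0,"jaw": 0.3},{"x": 0,"y": 0,"z": 0,"wx": 0,"wy": 0,"wz": 0,"jaw": 0.3},{"x": 0,"y": 0,"z": 0,"wx": 0,"wy": 0,"wz": 0,"jaw": 0.3}]}}

```text
time: 16.9
tool_pos: [0.6259, -0.0983, 0.083]
eef_rot: [-3.137, -0.164, -0.0]
ft_force: [-0.8, -0.1, -7.1]
finger_gap: 0.0606
grip_force: 68.5
```

{"name": "move_arm", "arguments": {"targets": [{"x": 0,"y": 0,"z": 0.006,"wx": 0,"wy": 0,"wz": 0,"jaw": 0.3},{"x": 0,"y": 0,"z": 0,"wx": 0,"wy": 0,"wz": 0,"jaw": 0.3},{"x": 0,"y": 0,"z": 0,"wx": 0,"wy": 0,"wz": 0,"jaw": 0.3}]}}

```text
time: 17.2
tool_pos: [0.6258, -0.0983, 0.0823]
eef_rot: [3.137, 0.164, 0.0]
ft_force: [0.5, 0.1, -5.3]
finger_gap: 0.0608
grip_force: 68.7
```

{"name": "move_arm", "arguments": {"targets": [{"x": 0,"y": 0,"z": 0.007,"wx": 0,"wy": 0,"wz": 0,"jaw": 0.3},{"x": 0,"y": 0,"z": 0,"wx": 0,"wy": 0,"wz": 0,"jaw": 0.3},{"x": 0,"y": 0,"z": 0,"wx": 0,"wy": 0,"wz": 0,"jaw": 0.3}]}}

```text
time: 17.5
tool_pos: [0.6259, -0.0984, 0.0823]
eef_rot: [3.137, 0.164, 0.001]
ft_force: [-5.9, 0.5, 5.5]
finger_gap: 0.0605
grip_force: 69.6
```

{"name": "move_arm", "arguments": {"targets": [{"x": 0,"y": 0,"z": 0,"wx": 0,"wy": 0,"wz": 0,"jaw": 0.6},{"x": 0,"y": 0,"z": 0,"wx": 0,"wy": 0,"wz": 0,"jaw": 1},{"x": 0,"y": 0,"z": 0,"wx": 0,"wy": 0,"wz": 0,"jaw": 1},{"x": 0,"y": 0,"z": 0,"wx": 0,"wy": 0,"wz": 0,"jaw": 1},{"x": 0,"y": 0,"z": 0,"wx": 0,"wy": 0,"wz": 0,"jaw": 1},{"x": 0,"y": 0,"z": -0.15,"wx": 0,"wy": 0,"wz": 0,"jaw": 1},{"x": 0,"y": 0,"z": -0.3,"wx": 0,"wy": 0,"wz": 0,"jaw": 1},{"x": 0,"y": 0,"z": -0.4,"wx": 0,"wy": 0,"wz": 0,"jaw": 1},{"x": 0,"y": 0,"z": -0.15,"wx": 0,"wy": 0,"wz": 0.2,"jaw": 1},{"x": 0,"y": 0,"z": 0,"wx": 0,"wy": 0,"wz": 0,"jaw": 1}]}}

```text
time: 18.5
tool_pos: [0.6268, -0.0985, 0.205]
eef_rot: [3.14, -0.005, 0.009]
ft_force: [-0.7, 1.1, -0.4]
finger_gap: 0.0851
grip_force: 0.0
```

{"name": "move_arm", "arguments": {"targets": [{"x": 0,"y": 0,"z": 0,"wx": 0,"wy": 0,"wz": 0,"jaw": 1},{"x": 0,"y": 0,"z": 0,"wx": 0,"wy": 0,"wz": 0,"jaw": 1}]}}

```text
time: 18.7
tool_pos: [0.6253, -0.0983, 0.1997]
eef_rot: [-3.141, -0.002, 0.004]
ft_force: [0.8, -0.1, -0.4]
finger_gap: 0.0855
grip_force: 0.0
```

```bash
python3 - <<'E'
from h import *
snap('w_b4')
for z in (.086,.089,.092,.095,.098): print(z,fit("w_b4",[(.023,z),(.0265,z)],(.625,-.099),wide=5))
print(fit("w_b4",[(.055,.022)],(.625,-.099),wide=5))
E
```

```text
[ 0.6253 -0.0983  0.1997] [-3.1411e+00 -1.7000e-03  3.9000e-03]
0.086 (array([ 0.6231, -0.0991]), np.float64(431.7))
0.089 (array([ 0.6241, -0.099 ]), np.float64(455.7))
0.092 (array([ 0.6249, -0.0991]), np.float64(458.5))
0.095 (array([ 0.6258, -0.0989]), np.float64(459.1))
0.098 (array([ 0.6268, -0.099 ]), np.float64(453.4))
(array([ 0.6251, -0.0989]), np.float64(228.7))
```

{"name": "move_arm", "arguments": {"targets": [{"x": -0.001,"y": 0.318,"z": 0,"wx": 0,"wy": 0,"wz": 0,"jaw": 0.53},{"x": -0.001,"y": 0.318,"z": 0,"wx": 0,"wy": 0,"wz": 0,"jaw": 0.53},{"x": -0.001,"y": 0.318,"z": 0,"wx": 0,"wy": 0,"wz": 0,"jaw": 0.53},{"x": -0.001,"y": 0.318,"z": 0,"wx": 0,"wy": 0,"wz": 0,"jaw": 0.53},{"x": 0,"y": 0,"z": 0.25,"wx": 0,"wy": 0,"wz": 0,"jaw": 0.53},{"x": 0,"y": 0,"z": 0.25,"wx": 0,"wy": 0,"wz": 0,"jaw": 0.53},{"x": 0,"y": 0,"z": 0.25,"wx": 0,"wy": 0,"wz": 0,"jaw": 0.53},{"x": 0,"y": 0,"z": 0.1,"wx": 0,"wy": 0,"wz": 0,"jaw": 0.53},{"x": 0,"y": 0,"z": 0,"wx": 0,"wy": 0,"wz": 0,"jaw": 0.53},{"x": 0,"y": 0,"z": 0,"wx": 0,"wy": 0,"wz": 0,"jaw": 0.53}]}}

```text
time: 19.75
tool_pos: [0.6257, -0.2511, 0.1005]
eef_rot: [3.141, 0.0, 0.002]
ft_force: [0.6, 0.1, 0.7]
finger_gap: 0.0652
grip_force: 0.0
```

```bash
python3 - <<'E'
from h import *
snap('w_r2')
for c in ([(.038,.014)],[(.0195,.026)],[(.027,.026)],[(.038,.014),(.0195,.026),(.027,.026)]):print(fit("w_r2",c,(.6248,-.2507),wide=5))
E
```

```text
[ 0.6257 -0.2511  0.1005] [3.1411e+00 0.0000e+00 1.6000e-03]
(array([ 0.6247, -0.2508]), np.float64(204.7))
(array([ 0.6254, -0.2506]), np.float64(224.8))
(array([ 0.627 , -0.2507]), np.float64(99.4))
(array([ 0.6249, -0.2507]), np.float64(497.6))
```

View pics/w_r2.png

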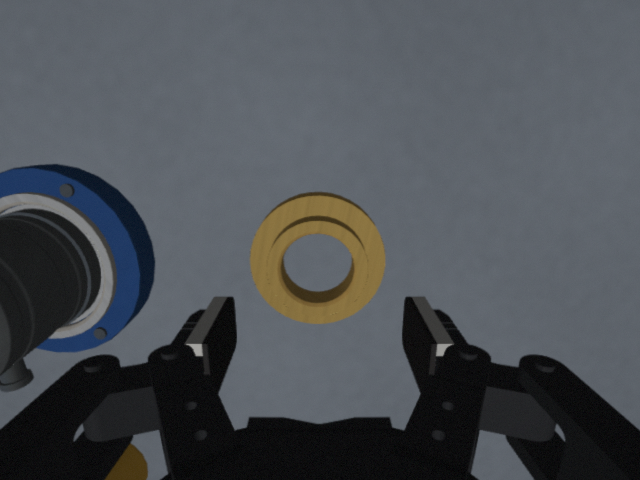

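Ring centred between the fingers (bore (318,265)). Descend and grip collar.

{"name": "move_arm", "arguments": {"targets": [{"x": -0.006,"y": -0.003,"z": 0.2,"wx": 0,"wy": 0,"wz": 0,"jaw": 0.53},{"x": 0,"y": 0,"z": 0.2,"wx": 0,"wy": 0,"wz": 0,"jaw": 0.53},{"x": 0,"y": 0,"z": 0.06,"wx": 0,"wy": 0,"wz": 0,"jaw": 0.53},{"x": 0,"y": 0,"z": 0.025,"wx": 0,"wy": 0,"wz": 0,"jaw": 0.53},{"x": 0,"y": 0,"z": 0,"wx": 0,"wy": 0,"wz": 0,"jaw": 0.53},{"x": 0,"y": 0,"z": 0,"wx": 0,"wy": 0,"wz": 0,"jaw": 0.53}]}}

```text
time: 20.4
tool_pos: [0.6252, -0.2509, 0.0428]
eef_rot: [3.141, -0.001, 0.003]
ft_force: [-1.0, 0.2, 0.4]
finger_gap: 0.0653
grip_force: 0.0
```

{"name": "move_arm", "arguments": {"targets": [{"x": 0,"y": 0,"z": 0,"wx": 0,"wy": 0,"wz": 0,"jaw": 0.3},{"x": 0,"y": 0,"z": 0,"wx": 0,"wy": 0,"wz": 0,"jaw": 0.1},{"x": 0,"y": 0,"z": 0,"wx": 0,"wy": 0,"wz": 0,"jaw": 0.1},{"x": 0,"y": 0,"z": 0,"wx": 0,"wy": 0,"wz": 0,"jaw": 0.1},{"x": 0,"y": 0,"z": 0,"wx": 0,"wy": 0,"wz": 0,"jaw": 0.1},{"x": 0,"y": 0,"z": 0,"wx": 0,"wy": 0,"wz": 0,"jaw": 0.1}], "grip_force": 50}}

```text
time: 21.0
tool_pos: [0.625, -0.2508, 0.043]
eef_rot: [3.141, -0.001, 0.002]
ft_force: [-3.4, 2.5, 10.2]
finger_gap: 0.0498
grip_force: 50.0
```

{"name": "move_arm", "arguments": {"targets": [{"x": 0,"y": 0,"z": -0.02,"wx": 0,"wy": 0,"wz": 0,"jaw": 0.1},{"x": 0,"y": 0,"z": -0.02,"wx": 0,"wy": 0,"wz": 0,"jaw": 0.1},{"x": 0,"y": 0,"z": 0,"wx": 0,"wy": 0,"wz": 0,"jaw": 0.1},{"x": 0,"y": 0,"z": 0,"wx": 0,"wy": 0,"wz": 0,"jaw": 0.1}]}}

```text
time: 21.4
tool_pos: [0.6244, -0.2506, 0.0458]
eef_rot: [-3.141, 0.001, 0.001]
ft_force: [-0.5, -0.5, -4.0]
finger_gap: 0.0499
grip_force: 52.2
```

{"name": "move_arm", "arguments": {"targets": [{"x": 0,"y": 0,"z": -0.15,"wx": 0,"wy": 0,"wz": 0,"jaw": 0.1},{"x": 0,"y": 0,"z": -0.3,"wx": 0,"wy": 0,"wz": 0,"jaw": 0.1},{"x": 0,"y": 0,"z": -0.35,"wx": 0,"wy": 0,"wz": 0,"jaw": 0.1},{"x": 0,"y": 0,"z": -0.2,"wx": 0,"wy": 0,"wz": 0,"jaw": 0.1},{"x": 0,"y": -0.316,"z": 0,"wx": 0,"wy": 0,"wz": 0,"jaw": 0.1},{"x": 0,"y": -0.316,"z": 0,"wx": 0,"wy": 0,"wz": 0,"jaw": 0.1},{"x": 0,"y": -0.316,"z": 0,"wx": 0,"wy": 0,"wz": 0,"jaw": 0.1},{"x": 0,"y": -0.316,"z": 0,"wx": 0,"wy": 0,"wz": 0,"jaw": 0.1},{"x": 0,"y": 0,"z": 0,"wx": 0,"wy": 0,"wz": 0,"jaw": 0.1},{"x": 0,"y": 0,"z": 0,"wx": 0,"wy": 0,"wz": 0,"jaw": 0.1}]}}

```text
time: 22.4
tool_pos: [0.6248, -0.0982, 0.1674]
eef_rot: [3.141, 0.002, 0.002]
ft_force: [0.3, -0.1, -3.9]
finger_gap: 0.0499
grip_force: 53.1
```

{"name": "move_arm", "arguments": {"targets": [{"x": 0,"y": 0,"z": 0,"wx": 0,"wy": 0,"wz": 0,"jaw": 0.1},{"x": 0,"y": 0,"z": 0,"wx": 0,"wy": 0,"wz": 0,"jaw": 0.1}]}}

```text
time: 22.6
tool_pos: [0.6246, -0.0999, 0.1663]
eef_rot: [3.141, -0.003, 0.0]
ft_force: [0.3, 0.3, -3.2]
finger_gap: 0.0499
grip_force: 53.1
```

```bash
python3 - <<'E'
from h import *
snap('w_r3');s=manip.state();p=s["tool_pos"];z=p[2]-.043;print(s["ft_force"],s["finger_gap"],z)
for c in ([(.038,.014)],[(.0195,.026)],[(.038,.014),(.0195,.026)]):print(fit("w_r3",c,p[:2],z,wide=4))
print(fit("w_r3",[(.055,.022)],(.625,-.099),wide=5))
E
```

```text
[ 0.6246 -0.0999  0.1663] [ 3.1415e+00 -2.6000e-03  3.0000e-04]
[ 0.43909758 -0.37216734 -3.7242283 ] 0.04995260814487085 0.12319780748176483
(array([ 0.6243, -0.1005]), np.float64(197.9))
(array([ 0.6252, -0.1004]), np.float64(238.9))
(array([ 0.6248, -0.1004]), np.float64(405.9))
(array([ 0.625 , -0.0989]), np.float64(199.8))
```

View pics/w_r3.png

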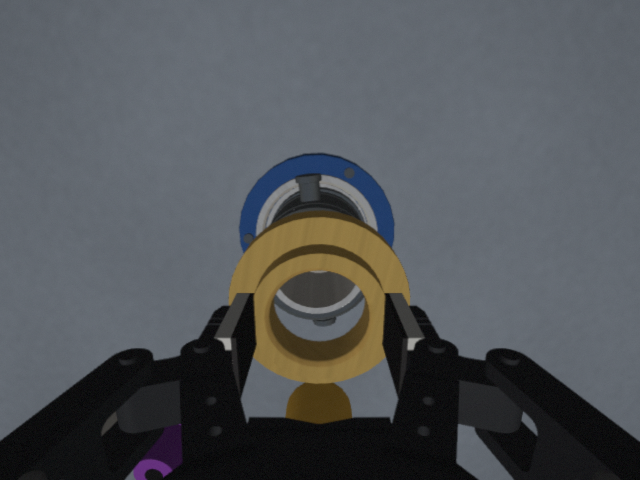

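Ring is ~1.3 mm to −y of the body axis; correct and descend.

{"name": "move_arm", "arguments": {"targets": [{"x": 0.001,"y": -0.01,"z": 0.1,"wx": 0,"wy": 0,"wz": 0,"jaw": 0.1},{"x": 0,"y": 0,"z": 0.1,"wx": 0,"wy": 0,"wz": 0,"jaw": 0.1},{"x": 0,"y": 0,"z": 0.03,"wx": 0,"wy": 0,"wz": 0,"jaw": 0.1},{"x": 0,"y": 0,"z": 0,"wx": 0,"wy": 0,"wz": 0,"jaw": 0.1},{"x": 0,"y": 0,"z": 0,"wx": 0,"wy": 0,"wz": 0,"jaw": 0.1},{"x": 0,"y": 0,"z": 0,"wx": 0,"wy": 0,"wz": 0,"jaw": 0.1}]}}

```text
time: 23.25
tool_pos: [0.625, -0.0978, 0.1389]
eef_rot: [3.141, -0.001, 0.001]
ft_force: [0.1, -0.4, -3.1]
finger_gap: 0.0497
grip_force: 53.1
```

```bash
python3 - <<'E'
from h import *
snap('w_r4');s=manip.state();p=s["tool_pos"];z=p[2]-.043;print(s["ft_force"],s["finger_gap"],z)
print(fit("w_r4",[(.038,.014),(.0195,.026)],p[:2],z,wide=4))
E
```

```text
[ 0.625  -0.0978  0.1389] [ 3.1414e+00 -5.0000e-04  1.2000e-03]
[ 1.04463701 -0.31612908 -3.35466117] 0.04928165744079591 0.09588991779509172
(array([ 0.6252, -0.0983]), np.float64(397.3))
```

{"name": "move_arm", "arguments": {"targets": [{"x": 0,"y": 0.006,"z": 0.015,"wx": 0,"wy": 0,"wz": 0,"jaw": 0.1},{"x": 0,"y": 0,"z": 0.015,"wx": 0,"wy": 0,"wz": 0,"jaw": 0.1},{"x": 0,"y": 0,"z": 0.015,"wx": 0,"wy": 0,"wz": 0,"jaw": 0.1},{"x": 0,"y": 0,"z": 0,"wx": 0,"wy": 0,"wz": 0,"jaw": 0.1},{"x": 0,"y": 0,"z": 0,"wx": 0,"wy": 0,"wz": 0,"jaw": 0.1}]}}

```text
time: 23.8
tool_pos: [0.6247, -0.0985, 0.133]
eef_rot: [-3.142, 0.001, 0.0]
ft_force: [-0.2, 0.4, -2.4]
finger_gap: 0.0501
grip_force: 53.1
```

{"name": "move_arm", "arguments": {"targets": [{"x": 0,"y": 0,"z": 0.015,"wx": 0,"wy": 0,"wz": 0,"jaw": 0.1},{"x": 0,"y": 0,"z": 0,"wx": 0,"wy": 0,"wz": 0,"jaw": 0.1},{"x": 0,"y": 0,"z": 0,"wx": 0,"wy": 0,"wz": 0,"jaw": 0.1}]}}

```text
time: 24.1
tool_pos: [0.6247, -0.0984, 0.1312]
eef_rot: [-3.142, 0.001, 0.0]
ft_force: [-0.2, -0.3, -2.7]
finger_gap: 0.05
grip_force: 53.1
```

Underside is below the rim with no contact; continue to 0.127.

{"name": "move_arm", "arguments": {"targets": [{"x": 0,"y": 0,"z": 0.015,"wx": 0,"wy": 0,"wz": 0,"jaw": 0.1},{"x": 0,"y": 0,"z": 0.01,"wx": 0,"wy": 0,"wz": 0,"jaw": 0.1},{"x": 0,"y": 0,"z": 0,"wx": 0,"wy": 0,"wz": 0,"jaw": 0.1},{"x": 0,"y": 0,"z": 0,"wx": 0,"wy": 0,"wz": 0,"jaw": 0.1}]}}

```text
time: 24.5
tool_pos: [0.6247, -0.0985, 0.1282]
eef_rot: [-3.142, 0.001, 0.0]
ft_force: [-0.6, 0.2, -3.6]
finger_gap: 0.0498
grip_force: 53.1
```

{"name": "move_arm", "arguments": {"targets": [{"x": 0,"y": 0,"z": 0.008,"wx": 0,"wy": 0,"wz": 0,"jaw": 0.1},{"x": 0,"y": 0,"z": 0,"wx": 0,"wy": 0,"wz": 0,"jaw": 0.1},{"x": 0,"y": 0,"z": 0,"wx": 0,"wy": 0,"wz": 0,"jaw": 0.1}]}}

```text
time: 24.8
tool_pos: [0.6247, -0.0984, 0.1273]
eef_rot: [-3.142, 0.001, 0.0]
ft_force: [0.4, 0.1, -2.9]
finger_gap: 0.0495
grip_force: 53.1
```

{"name": "move_arm", "arguments": {"targets": [{"x": 0,"y": 0,"z": 0.006,"wx": 0,"wy": 0,"wz": 0,"jaw": 0.1},{"x": 0,"y": 0,"z": 0,"wx": 0,"wy": 0,"wz": 0,"jaw": 0.1},{"x": 0,"y": 0,"z": 0,"wx": 0,"wy": 0,"wz": 0,"jaw": 0.1}]}}

```text
time: 25.1
tool_pos: [0.6249, -0.0985, 0.1271]
eef_rot: [3.141, -0.0, 0.001]
ft_force: [-2.9, 0.1, 5.4]
finger_gap: 0.0499
grip_force: 54.0
```

Seated at the expected height. Release and rise.

{"name": "move_arm", "arguments": {"targets": [{"x": 0,"y": 0,"z": 0,"wx": 0,"wy": 0,"wz": 0,"jaw": 0.35},{"x": 0,"y": 0,"z": 0,"wx": 0,"wy": 0,"wz": 0,"jaw": 0.53},{"x": 0,"y": 0,"z": 0,"wx": 0,"wy": 0,"wz": 0,"jaw": 0.53},{"x": 0,"y": 0,"z": 0,"wx": 0,"wy": 0,"wz": 0,"jaw": 0.53},{"x": 0,"y": 0,"z": -0.1,"wx": 0,"wy": 0,"wz": 0,"jaw": 0.53},{"x": 0,"y": 0,"z": -0.3,"wx": 0,"wy": 0,"wz": 0,"jaw": 0.53},{"x": 0,"y": 0,"z": -0.3,"wx": 0,"wy": 0,"wz": 0,"jaw": 0.53},{"x": 0,"y": 0,"z": 0,"wx": 0,"wy": 0,"wz": 0,"jaw": 0.53},{"x": 0,"y": 0,"z": 0,"wx": 0,"wy": 0,"wz": 0,"jaw": 0.53},{"x": 0,"y": 0,"z": 0,"wx": 0,"wy": 0,"wz": 0,"jaw": 0.53}]}}

```text
time: 26.1
tool_pos: [0.6244, -0.0984, 0.2098]
eef_rot: [-3.141, 0.001, 0.002]
ft_force: [-0.1, 0.1, -1.0]
finger_gap: 0.0658
grip_force: 0.0
```

```bash
python3 - <<'E'
from h import *
snap('w_r5')
for z in (.081,.084,.087): print(z,fit("w_r5",[(.038,.014),(.0195,.026)],(.625,-.099),z,wide=4))
cv2.imwrite("pics/r5.png",cv2.imread("pics/w_r5.png")[100:450,120:520])
E
```

```text
[ 0.6244 -0.0984  0.2098] [-3.1413e+00  7.0000e-04  2.1000e-03]
0.081 (array([ 0.6239, -0.099 ]), np.float64(408.2))
0.084 (array([ 0.625, -0.099]), np.float64(422.7))
0.087 (array([ 0.6259, -0.099 ]), np.float64(404.8))
```

View pics/r5.png

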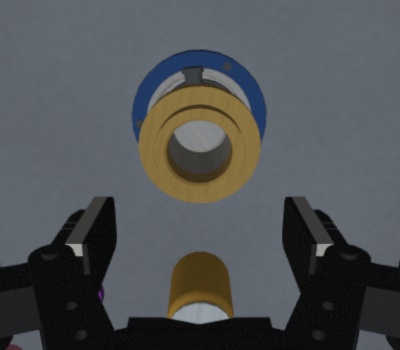

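Ring sits level on body, centre at z 0.084 fit; bore at (200,145) in crop. To the plunger.

{"name": "move_arm", "arguments": {"targets": [{"x": -0.241,"y": -0.269,"z": 0,"wx": 0,"wy": 0,"wz": 0,"jaw": 0.06},{"x": -0.241,"y": -0.269,"z": 0,"wx": 0,"wy": 0,"wz": 0,"jaw": 0.06},{"x": -0.241,"y": -0.269,"z": 0,"wx": 0,"wy": 0,"wz": 0,"jaw": 0.06},{"x": -0.241,"y": -0.269,"z": 0,"wx": 0,"wy": 0,"wz": 0,"jaw": 0.06},{"x": -0.241,"y": -0.269,"z": 0,"wx": 0,"wy": 0,"wz": 0,"jaw": 0.06},{"x": -0.241,"y": -0.269,"z": 0,"wx": 0,"wy": 0,"wz": 0,"jaw": 0.06},{"x": 0,"y": 0,"z": 0.3,"wx": 0,"wy": 0,"wz": 0,"jaw": 0.06},{"x": 0,"y": 0,"z": 0,"wx": 0,"wy": 0,"wz": 0,"jaw": 0.06},{"x": 0,"y": 0,"z": 0,"wx": 0,"wy": 0,"wz": 0,"jaw": 0.06},{"x": 0,"y": 0,"z": 0,"wx": 0,"wy": 0,"wz": 0,"jaw": 0.06}]}}

```text
time: 27.15
tool_pos: [0.4521, 0.0948, 0.1754]
eef_rot: [-3.142, 0.002, -0.001]
ft_force: [0.2, 0.6, -0.1]
finger_gap: 0.0457
grip_force: 0.0
```

```bash
python3 - <<'E'
from h import *
snap('w_p2')
for c in ([(.025,.059)],[(.014,.093)],[(.025,.059),(.014,.093)]):print(fit("w_p2",c,(.4509,.0955),wide=5))
E
```

```text
[0.4521 0.0948 0.1754] [-3.1416e+00  2.0000e-03 -1.0000e-03]
(array([0.4505, 0.0955]), np.float64(206.8))
(array([0.4511, 0.0955]), np.float64(249.7))
(array([0.4509, 0.0955]), np.float64(448.5))
```

View pics/w_p2.png

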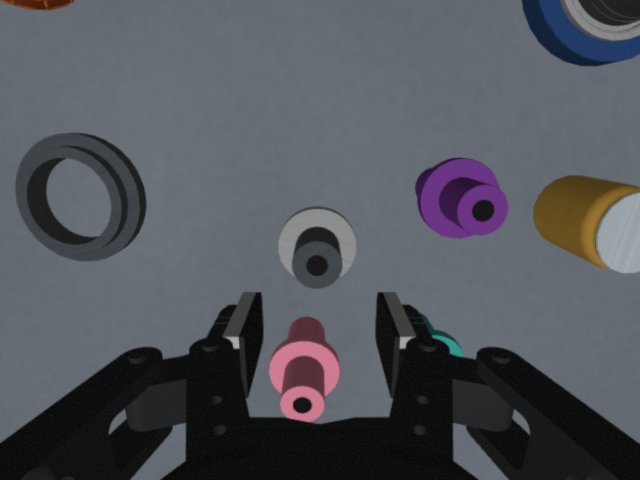

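The steel plunger (317,265) is between the fingers, clear of pink and purple. Descend and grip the shank.

{"name": "move_arm", "arguments": {"targets": [{"x": -0.01,"y": -0.006,"z": 0.2,"wx": 0,"wy": 0,"wz": 0,"jaw": 0.06},{"x": 0,"y": 0,"z": 0.25,"wx": 0,"wy": 0,"wz": 0,"jaw": 0.06},{"x": 0,"y": 0,"z": 0.2,"wx": 0,"wy": 0,"wz": 0,"jaw": 0.06},{"x": 0,"y": 0,"z": 0.05,"wx": 0,"wy": 0,"wz": 0,"jaw": 0.06},{"x": 0,"y": 0,"z": 0,"wx": 0,"wy": 0,"wz": 0,"jaw": 0.06},{"x": 0,"y": 0,"z": 0,"wx": 0,"wy": 0,"wz": 0,"jaw": 0.06}]}}

```text
time: 27.8
tool_pos: [0.4509, 0.0959, 0.0918]
eef_rot: [-3.141, 0.001, -0.003]
ft_force: [0.3, 0.4, -0.5]
finger_gap: 0.0455
grip_force: 0.0
```

{"name": "move_arm", "arguments": {"targets": [{"x": 0,"y": 0,"z": 0,"wx": 0,"wy": 0,"wz": 0,"jaw": -0.15},{"x": 0,"y": 0,"z": 0,"wx": 0,"wy": 0,"wz": 0,"jaw": -0.3},{"x": 0,"y": 0,"z": 0,"wx": 0,"wy": 0,"wz": 0,"jaw": -0.5},{"x": 0,"y": 0,"z": 0,"wx": 0,"wy": 0,"wz": 0,"jaw": -0.5},{"x": 0,"y": 0,"z": 0,"wx": 0,"wy": 0,"wz": 0,"jaw": -0.5},{"x": 0,"y": 0,"z": 0,"wx": 0,"wy": 0,"wz": 0,"jaw": -0.5},{"x": 0,"y": 0,"z": 0,"wx": 0,"wy": 0,"wz": 0,"jaw": -0.5}], "grip_force": 60}}

```text
time: 28.5
tool_pos: [0.4506, 0.0961, 0.0916]
eef_rot: [-3.141, 0.001, -0.003]
ft_force: [-1.7, -0.2, 7.6]
finger_gap: 0.0252
grip_force: 58.6
```

{"name": "move_arm", "arguments": {"targets": [{"x": 0,"y": 0,"z": -0.02,"wx": 0,"wy": 0,"wz": 0,"jaw": -0.5},{"x": 0,"y": 0,"z": -0.02,"wx": 0,"wy": 0,"wz": 0,"jaw": -0.5},{"x": 0,"y": 0,"z": 0,"wx": 0,"wy": 0,"wz": 0,"jaw": -0.5},{"x": 0,"y": 0,"z": 0,"wx": 0,"wy": 0,"wz": 0,"jaw": -0.5}]}}

```text
time: 28.9
tool_pos: [0.4499, 0.096, 0.0952]
eef_rot: [3.142, -0.001, -0.001]
ft_force: [0.6, -0.2, -6.2]
finger_gap: 0.0253
grip_force: 59.1
```

{"name": "move_arm", "arguments": {"targets": [{"x": 0,"y": 0,"z": -0.15,"wx": 0,"wy": 0,"wz": 0,"jaw": -0.5},{"x": 0,"y": 0,"z": -0.3,"wx": 0,"wy": 0,"wz": 0,"jaw": -0.5},{"x": 0,"y": 0,"z": -0.35,"wx": 0,"wy": 0,"wz": 0,"jaw": -0.5},{"x": 0,"y": 0,"z": -0.28,"wx": 0,"wy": 0,"wz": 0,"jaw": -0.5},{"x": 0.242,"y": 0.27,"z": 0,"wx": 0,"wy": 0,"wz": 0,"jaw": -0.5},{"x": 0.242,"y": 0.27,"z": 0,"wx": 0,"wy": 0,"wz": 0,"jaw": -0.5},{"x": 0.242,"y": 0.27,"z": 0,"wx": 0,"wy": 0,"wz": 0,"jaw": -0.5},{"x": 0.242,"y": 0.27,"z": 0,"wx": 0,"wy": 0,"wz": 0,"jaw": -0.5},{"x": 0.242,"y": 0.27,"z": 0,"wx": 0,"wy": 0,"wz": 0,"jaw": -0.5},{"x": 0.242,"y": 0.27,"z": 0,"wx": 0,"wy": 0,"wz": 0,"jaw": -0.5}]}}

```text
time: 29.9
tool_pos: [0.625, -0.1, 0.2243]
eef_rot: [-3.141, 0.001, 0.002]
ft_force: [0.5, 1.1, -5.1]
finger_gap: 0.0255
grip_force: 59.8
```

{"name": "move_arm", "arguments": {"targets": [{"x": 0,"y": 0,"z": 0,"wx": 0,"wy": 0,"wz": 0,"jaw": -0.5},{"x": 0,"y": 0,"z": 0,"wx": 0,"wy": 0,"wz": 0,"jaw": -0.5},{"x": 0,"y": 0,"z": 0,"wx": 0,"wy": 0,"wz": 0,"jaw": -0.5},{"x": 0,"y": 0,"z": 0,"wx": 0,"wy": 0,"wz": 0,"jaw": -0.5}]}}

```text
time: 30.3
tool_pos: [0.6239, -0.0976, 0.2252]
eef_rot: [-3.142, -0.001, -0.0]
ft_force: [-0.5, 0.1, -4.8]
finger_gap: 0.0249
grip_force: 60.3
```

```bash
python3 - <<'E'
from h import *
snap('w_p3');s=manip.state();p=s["tool_pos"];z=p[2]-.0916;print(s["ft_force"],s["finger_gap"],z)
for c in ([(.025,.059)],[(.014,.093)],[(.025,.059),(.014,.093)]):print(fit("w_p3",c,p[:2],z,wide=4))
print(fit("w_p3",[(.055,.022)],(.625,-.099),wide=5),fit("w_p3",[(.038,.098)],(.625,-.099),wide=5))
E
```

```text
[ 0.6239 -0.0976  0.2252] [-3.1415e+00 -1.1000e-03 -1.0000e-04]
[-0.08242715 -0.47642217 -4.982325  ] 0.02502107991355159 0.13374756915244768
(array([ 0.6238, -0.0981]), np.float64(170.1))
(array([ 0.6244, -0.0981]), np.float64(182.7))
(array([ 0.6243, -0.0981]), np.float64(348.2))
(array([ 0.6252, -0.099 ]), np.float64(190.2)) (array([ 0.6249, -0.0991]), np.float64(168.6))
```

View pics/w_p3.png

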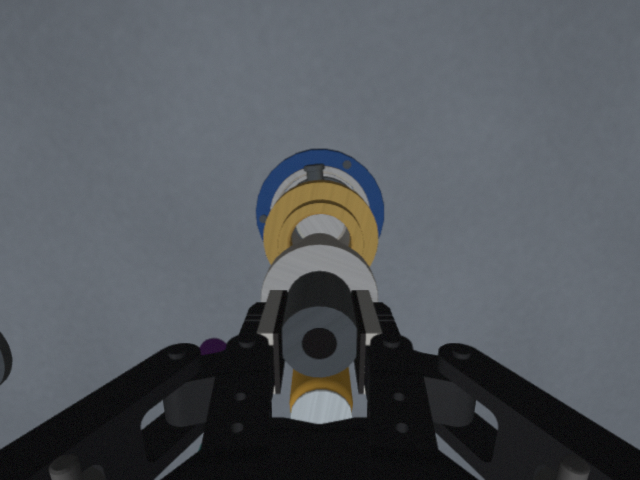

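Plunger is held upright; flange centre ~1 mm off the ring axis. Correct and lower.

{"name": "move_arm", "arguments": {"targets": [{"x": 0.007,"y": 0.007,"z": 0.08,"wx": 0,"wy": 0,"wz": 0,"jaw": -0.5},{"x": 0,"y": 0,"z": 0.08,"wx": 0,"wy": 0,"wz": 0,"jaw": -0.5},{"x": 0,"y": 0,"z": 0.03,"wx": 0,"wy": 0,"wz": 0,"jaw": -0.5},{"x": 0,"y": 0,"z": 0.03,"wx": 0,"wy": 0,"wz": 0,"jaw": -0.5},{"x": 0,"y": 0,"z": 0,"wx": 0,"wy": 0,"wz": 0,"jaw": -0.5},{"x": 0,"y": 0,"z": 0,"wx": 0,"wy": 0,"wz": 0,"jaw": -0.5}]}}

```text
time: 30.95
tool_pos: [0.6252, -0.0993, 0.1987]
eef_rot: [3.142, -0.001, 0.0]
ft_force: [0.2, 0.4, -4.8]
finger_gap: 0.0253
grip_force: 60.4
```

```bash
python3 - <<'E'
from h import *
snap('w_p4');s=manip.state();p=s["tool_pos"];z=p[2]-.0916;print(s["ft_force"],z)
print(fit("w_p4",[(.025,.059),(.014,.093)],p[:2],z,wide=4),fit("w_p4",[(.055,.022)],(.625,-.099),wide=4))
E
```

```text
[ 0.6252 -0.0993  0.1987] [ 3.1415e+00 -6.0000e-04  4.0000e-04]
[ 1.31569814  0.69481249 -4.32456027] 0.10727008012339269
(array([ 0.6257, -0.0998]), np.float64(349.1)) (array([ 0.6252, -0.0989]), np.float64(176.9))
```

{"name": "move_arm", "arguments": {"targets": [{"x": -0.004,"y": -0.006,"z": 0.06,"wx": 0,"wy": 0,"wz": 0,"jaw": -0.5},{"x": 0,"y": 0,"z": 0.06,"wx": 0,"wy": 0,"wz": 0,"jaw": -0.5},{"x": 0,"y": 0,"z": 0.06,"wx": 0,"wy": 0,"wz": 0,"jaw": -0.5},{"x": 0,"y": 0,"z": 0,"wx": 0,"wy": 0,"wz": 0,"jaw": -0.5},{"x": 0,"y": 0,"z": 0,"wx": 0,"wy": 0,"wz": 0,"jaw": -0.5}]}}

```text
time: 31.5
tool_pos: [0.6246, -0.0986, 0.1767]
eef_rot: [-3.142, 0.001, 0.001]
ft_force: [-0.2, -0.8, -5.5]
finger_gap: 0.0255
grip_force: 60.4
```

{"name": "move_arm", "arguments": {"targets": [{"x": 0,"y": 0,"z": 0.04,"wx": 0,"wy": 0,"wz": 0,"jaw": -0.5},{"x": 0,"y": 0,"z": 0.04,"wx": 0,"wy": 0,"wz": 0,"jaw": -0.5},{"x": 0,"y": 0,"z": 0.04,"wx": 0,"wy": 0,"wz": 0,"jaw": -0.5},{"x": 0,"y": 0,"z": 0,"wx": 0,"wy": 0,"wz": 0,"jaw": -0.5},{"x": 0,"y": 0,"z": 0,"wx": 0,"wy": 0,"wz": 0,"jaw": -0.5}]}}

```text
time: 32.0
tool_pos: [0.6246, -0.0986, 0.1624]
eef_rot: [-3.142, 0.001, 0.0]
ft_force: [-0.9, 0.2, -5.1]
finger_gap: 0.0253
grip_force: 60.4
```

Down 9.5 mm to just above, then small steps.

{"name": "move_arm", "arguments": {"targets": [{"x": 0,"y": 0,"z": 0.03,"wx": 0,"wy": 0,"wz": 0,"jaw": -0.5},{"x": 0,"y": 0,"z": 0.03,"wx": 0,"wy": 0,"wz": 0,"jaw": -0.5},{"x": 0,"y": 0,"z": 0.02,"wx": 0,"wy": 0,"wz": 0,"jaw": -0.5},{"x": 0,"y": 0,"z": 0,"wx": 0,"wy": 0,"wz": 0,"jaw": -0.5},{"x": 0,"y": 0,"z": 0,"wx": 0,"wy": 0,"wz": 0,"jaw": -0.5}]}}

```text
time: 32.5
tool_pos: [0.6246, -0.0986, 0.153]
eef_rot: [3.142, -0.001, -0.0]
ft_force: [-0.6, 0.6, -5.0]
finger_gap: 0.0253
grip_force: 60.4
```

{"name": "move_arm", "arguments": {"targets": [{"x": 0,"y": 0,"z": 0.007,"wx": 0,"wy": 0,"wz": 0,"jaw": -0.5},{"x": 0,"y": 0,"z": 0,"wx": 0,"wy": 0,"wz": 0,"jaw": -0.5},{"x": 0,"y": 0,"z": 0,"wx": 0,"wy": 0,"wz": 0,"jaw": -0.5}]}}

```text
time: 32.8
tool_pos: [0.6246, -0.0986, 0.1522]
eef_rot: [-3.142, 0.001, -0.0]
ft_force: [-1.1, -0.3, -5.5]
finger_gap: 0.0254
grip_force: 60.4
```

{"name": "move_arm", "arguments": {"targets": [{"x": 0,"y": 0,"z": 0.008,"wx": 0,"wy": 0,"wz": 0,"jaw": -0.5},{"x": 0,"y": 0,"z": 0,"wx": 0,"wy": 0,"wz": 0,"jaw": -0.5},{"x": 0,"y": 0,"z": 0,"wx": 0,"wy": 0,"wz": 0,"jaw": -0.5}]}}

```text
time: 33.1
tool_pos: [0.6248, -0.0986, 0.1517]
eef_rot: [3.141, -0.001, 0.001]
ft_force: [-0.1, -0.2, 1.0]
finger_gap: 0.0254
grip_force: 60.9
```

Contact at the expected height (0.1516). Release, rise clear and look.

{"name": "move_arm", "arguments": {"targets": [{"x": 0,"y": 0,"z": 0,"wx": 0,"wy": 0,"wz": 0,"jaw": -0.2},{"x": 0,"y": 0,"z": 0,"wx": 0,"wy": 0,"wz": 0,"jaw": 0.06},{"x": 0,"y": 0,"z": 0,"wx": 0,"wy": 0,"wz": 0,"jaw": 0.06},{"x": 0,"y": 0,"z": 0,"wx": 0,"wy": 0,"wz": 0,"jaw": 0.06},{"x": 0,"y": 0,"z": -0.1,"wx": 0,"wy": 0,"wz": 0,"jaw": 0.06},{"x": 0,"y": 0,"z": -0.3,"wx": 0,"wy": 0,"wz": 0,"jaw": 0.06},{"x": 0,"y": 0,"z": -0.35,"wx": 0,"wy": 0,"wz": 0,"jaw": 0.06},{"x": -0.3,"y": 0,"z": -0.1,"wx": 0,"wy": 0,"wz": 0,"jaw": 0.06},{"x": -0.35,"y": 0,"z": 0,"wx": 0,"wy": 0,"wz": 0,"jaw": 0.06},{"x": -0.35,"y": 0,"z": 0,"wx": 0,"wy": 0,"wz": 0,"jaw": 0.06}]}}

```text
time: 34.1
tool_pos: [0.5032, -0.0984, 0.2542]
eef_rot: [3.141, -0.0, 0.002]
ft_force: [0.3, -1.1, 0.2]
finger_gap: 0.0453
grip_force: 0.0
```

```bash
python3 - <<'E'
from h import *
print(manip.state()["tool_pos"],manip.state()["time"])
S=manip.capture("scene")[:,:,::-1];T=manip.capture("top")[:,:,::-1]
c=S[140:400,180:520]; d=T[120:300,150:490]
cv2.imwrite("pics/end.png",np.vstack([cv2.resize(c,(510,390)),cv2.resize(d,(510,200))]))
m=manip.camera_model("scene");
for z in (.060,.153): print(cv2.projectPoints(np.array([[.625,-.099,z]]),m["rvec"],m["tvec"],m["intrinsics"],m["distortion"])[0].ravel())
cv2.imwrite("pics/end2.png",cv2.resize(S[250:370,270:410],None,fx=5,fy=5))
E
```

```text
[ 0.50321275 -0.09844057  0.25423854] 34.1
[338.64331083 317.98873748]
[340.53392177 291.96978514]
```

View pics/end2.png

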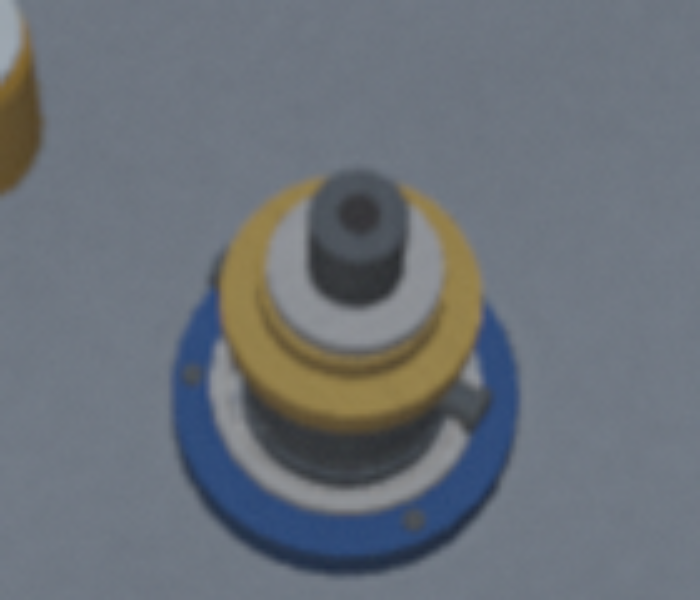

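View pics/end.png

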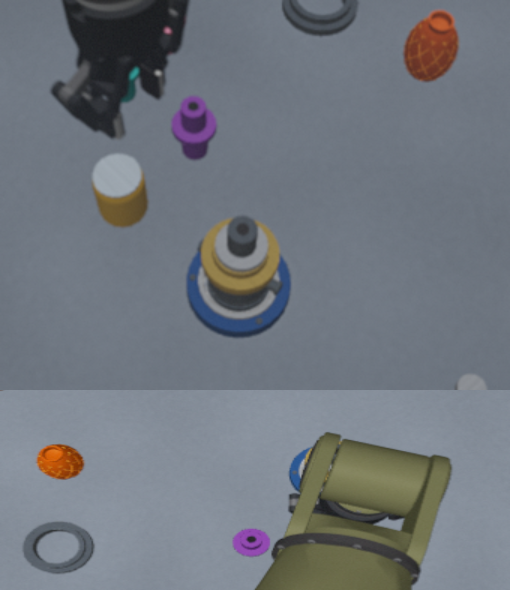

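The stack is complete and upright: the bolt hole sits at (342,293), against (340.5,292) predicted. Vase, tin and large ring are untouched, and the arm is clear.

```bash
python3 -c "
from cell import manip;print(manip.close_job())"
```

```text
the job is handed in; nothing more can be done
None
```

The mould is built on the stand: plate, body, guide ring and plunger, in that order, each set down at its expected height and released before the next. The final pictures show the stack upright and the vase, tin and large ring in place, and the job was handed in at about 34 s.

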